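# Unpack the piled test supplies into their trays

### The job

Take apart the two piles of test supplies and set each of the five things in the empty steel tray of its own shape and size: carton in the long tray, tin in the large round one, well block in the square one, jar in the medium round one, vial in the small round one. Each must end standing upright and flat on its tray's floor, about in the middle, inside the rim. Never let anything tip over, and do not drop or fling anything.

Things in the scene. Friction and masses are not known exactly. Their poses are not given: they have to be found in the camera images.
- carton: closed brown cardboard test-kit carton with a white band, 120 (its x) x 56 (its y) x 40 mm high, flat top; bottom of one pile, standing on the counter. Origin: centre of its underside; z up, x along its length.
- tin: closed round tin, painted plain grey, 62 mm diameter, 40 mm high, flat top; bottom of the other pile, standing on the counter. Origin: centre of its underside; z up.
- block: square white plastic well block, 44 x 44 x 34 mm high, flat top with small printed grey well marks; stands on the carton or on the tin, with the vial on top of it. Origin: centre of its underside; z up, x and y along its sides.
- jar: closed round white plastic jar, 44 mm diameter, 34 mm high, flat top; stands on the carton or on the tin, whichever does not carry the block. Origin: centre of its underside; z up.
- vial: small amber glass bottle with a black cap, 26 mm diameter up to 36 mm, cap 21 mm diameter up to 52 mm in all; stands upright on top of the block. Origin: centre of its underside; z up.
- carton_tray: long rectangular shallow open steel tray, inside 140 (its x) x 76 (its y) mm: the carton's place. Fixed to the counter. 10 mm high outside, floor 3 mm thick, rim 3 mm thick. Origin: centre of its underside; z up, x along its length.
- tin_tray: large round shallow open steel tray, inside diameter 82 mm: the tin's place. Fixed to the counter. 10 mm high outside, floor 3 mm thick, rim 3 mm thick. Origin: centre of its underside; z up.
- block_tray: square shallow open steel tray, inside 64 x 64 mm: the well block's place. Fixed to the counter. 10 mm high outside, floor 3 mm thick, rim 3 mm thick. Origin: centre of its underside; z up, x and y along its sides.
- jar_tray: medium round shallow open steel tray, inside diameter 64 mm: the jar's place. Fixed to the counter. 10 mm high outside, floor 3 mm thick, rim 3 mm thick. Origin: centre of its underside; z up.
- vial_tray: small round shallow open steel tray, inside diameter 46 mm: the vial's place. Fixed to the counter. 10 mm high outside, floor 3 mm thick, rim 3 mm thick. Origin: centre of its underside; z up.
Not all that is in view belongs to the job. What is shaped like the tin but green or turquoise is not meant. Leave any turquoise look-alike of the vial_tray alone.

How it is judged:
At the end, for the whole second after the job is handed in: Each of the five things stands upright (within 0.08 rad) and flat on the floor of its own tray (underside 0 to 6 mm above the tray's underside, so not on the rim), its centre within 15 mm of the tray's centre, and at rest (horizontal distance between carton and carton_tray below 0.015 m and z of carton in the frame of carton_tray between 0 and 0.006 m and angle between each of carton, tin, block, jar, vial's own z axis and vertical below 0.08 rad and linear speed of each of carton, tin, block, jar, vial below 0.02 m/s and angular speed of each of carton, tin, block, jar, vial below 0.2 rad/s and horizontal distance between tin and tin_tray below 0.015 m and z of tin in the frame of tin_tray between 0 and 0.006 m and horizontal distance between block and block_tray below 0.015 m and z of block in the frame of block_tray between 0 and 0.006 m and horizontal distance between jar and jar_tray below 0.015 m and z of jar in the frame of jar_tray between 0 and 0.006 m and horizontal distance between vial and vial_tray below 0.015 m and z of vial in the frame of vial_tray between 0 and 0.006 m); the robot touches nothing.
It fails at once if a carton, tin, block, jar or vial tips by more than 0.6 rad (angle between any of carton, tin, block, jar, vial's own z axis and vertical above 0.6 rad).
It fails at once if a carton, tin, block, jar or vial is dropped from a height or flung (faster than 1.6 m/s) (linear speed of any of carton, tin, block, jar, vial above 1.6 m/s).
It also fails if it takes over 144 s, if anything falls off the work surface, if the arm or the gripper's body presses on something with over 40 N, if the wrist force passes 120 N, or if a joint passes its speed limit or range.

### The arm

A 7-joint arm with a two-finger parallel gripper is mounted at the origin on the work surface. World frame = base frame: x ahead of the robot, y to its left, z up, the work surface at z = 0. Lengths are in m, angles in rad, forces in N, time in s.
With the tool pointing down it reaches from about 0.4 to 0.875 m from the base axis. Payload 19.3 kg.
Tool frame: the origin (TCP) lies at the very end of the fingers, on their centre line; the grasp point (between the pads) lies 19 mm behind it; z points along the fingers, x is the direction in which the jaws open and shut, and the axes are right-handed (so a half turn about z gives the same grasp; the last joint's range is limited). The gripper opens to 85 mm and grips with 20 to 120 N. Pads are 22 mm wide; open, the fingers measure 114 mm over their backs; the gripper's body (76 mm by 85 mm) begins 54 mm behind the grasp point. The pads swing forward as they close: fully open they stand 13 mm farther back than shut.
Start: joints at [-1.173, 0.521, -0.036, 1.599, 0.021, 1.021, -0.113], TCP at [0.282, 0.558, 0.231] pointing down, gripper open.
Joint ranges: [-2.91, 2.91], [-0.3, 2.13], [-1.5, 1.42], [0.17, 2.43], [-1.26, 4.41], [0.16, 1.93], [-2.52, 2.52]. Speed limits (rad/s): [1.89, 1.89, 2.39, 2.39, 3.01, 3.01, 3.01].

### API

Orientations are given as [roll, pitch, yaw] about the fixed x, y, z axes, in that order (R = Rz(yaw) Ry(pitch) Rx(roll)).
In Python, from workcell import observe, eyes, job_done gives the robot as it stands. The module is installed in compiled form; this text tells all that it offers.
- The arm moves only by the shell command python3 -m pendant 'ROWS' [FORCE]. ROWS is JSON, a list of rows, each an object of numbers: "dx", "dy", "dz": the shift along the tool's x, y, z in mm; "ax", "ay", "az": the turn, a rotation vector about the tool's x, y, z in degrees; "claw": the finger opening in mm, from 0 to 85.4. A call has 1 to 10 rows; each row is the pose to reach, as a shift and turn from the pose commanded when the call began, along the tool's axes at that moment; what a row does not reach only later rows make up. A row lasts 1/12 s, in which the tool goes at most 41.7 mm and 7.16 degrees, less where a joint would pass 70% of its speed; a pose out of reach is approached as far as the arm can. A call with a gripper value outside its range is refused whole. The fingers move at their own pace and stop on an object; FORCE is the grip in N (left out, the last holds). Time passes only in rows, so rows that repeat a pose let the fingers close. It gives the time, the measured TCP pose, the force and the opening at its end, in the units of the state.
- observe(): the state, without advancing time (a new reading comes with each control period).
- eyes.grab_frame(name): name is "side" or "top" or "wrist"; returns a dict with "image" (384x512x3 uint8, blue, green, red), "fovy" (degrees; the focal length in pixels is half the picture's height over the tangent of half this angle, whatever the lens; pixels are square), "cx", "cy" (the principal point, pixels), "view" (4x4, takes a point from world to camera coordinates). Camera axes: x right, y up, looking along -z (the intrinsics and any distortion apply to the point x, -y, -z); pixel columns grow to the right and rows downward; lengths in m; the calibration is good to about 2 mm. A picture is of the moment at which its call begins. There is no depth.
- job_done(): hands the job in, once; it reports no verdict.
The state is a dict: "clock": time; "qpos": joint angles; "qd": joint speeds; "joint_efforts": joint torques, N m; "position": TCP position; "tool_rot": TCP orientation; "force": force on the tool from outside, world axes, zero at the start; "moment": the same for the moment, N m; "grip_width": finger opening in m.
Only numpy, scipy, OpenCV 4.12 (cv2) and the standard library are available. Lean on these libraries where they do the work, as an engineer would, in place of code of your own. Each camera call takes 0.05 s, during which the arm holds its last target.

## Working session

There is one attempt and no reset: what is moved stays moved. The work goes in short steps, Python scripts to look and compute and a shell command to move; the robot and the scene stay as the last step left them, time stands still between calls to the robot, and variables do not carry over. Pictures are saved under pics/ and viewed, and the job is handed in when it is done.

```bash
mkdir -p pics
python3 - <<'E'
from workcell import observe, eyes
import cv2
s=observe();print({k:(s[k]) for k in s})
for n in ["side","top","wrist"]:
    f=eyes.grab_frame(n);cv2.imwrite(f"pics/{n}0.png",f["image"]);print(n,f["fovy"],f["cx"],f["cy"],f["view"],[k for k in f])
E
```

```text
{'clock': 0.0, 'qpos': array([-1.17318426,  0.52202545, -0.03631405,  1.59997605,  0.02120536,
        1.02106296, -0.11283067]), 'qd': array([-3.69776087e-04,  2.61946327e-06, -9.05742696e-04, -4.10414448e-04,
        7.24728871e-05, -6.93333892e-04,  1.47467244e-04]), 'joint_efforts': array([ 2.26855380e-03, -9.27085018e+01,  1.98042266e+00, -3.69927835e+01,
        1.78191124e-02,  8.23766546e-03, -6.22811967e-05]), 'position': array([0.28173254, 0.55755007, 0.23073019]), 'tool_rot': array([3.14150605e+00, 1.08325198e-03, 1.10293422e+00]), 'force': array([ 0.69135304, -0.32135929,  0.54131861]), 'moment': array([-0.01992814,  0.01380289,  0.00609013]), 'grip_width': 0.08524057845305033}
side 43.56000255869529 246.89616692137682 186.75599873454516 [[ 0.86924319 -0.49438014  0.00213433 -0.45513019]
 [ 0.28277881  0.50072738  0.81811261 -0.22487059]
 [-0.40552734 -0.71053527  0.57505409 -1.15172048]
 [ 0.          0.          0.          1.        ]] ['image', 'fovy', 'cx', 'cy', 'view']
top 47.48624285487442 259.251608006159 181.8309910434649 [[-0.04950066 -0.99875665 -0.0059029   0.04451438]
 [ 0.97154964 -0.04952103  0.23160089 -0.55191859]
 [-0.23160525  0.00572944  0.97279298 -1.13969272]
 [ 0.          0.          0.          1.        ]] ['image', 'fovy', 'cx', 'cy', 'view']
wrist 60.729261456635946 257.71187081623174 196.6045723417127 [[ 0.4508293   0.89260952 -0.00109177 -0.62417098]
 [-0.84717792  0.42749732 -0.31549266  0.04088224]
 [-0.28114502  0.14315825  0.94892739 -0.38018067]
 [ 0.          0.          0.          1.        ]] ['image', 'fovy', 'cx', 'cy', 'view']
```

View pics/top0.png

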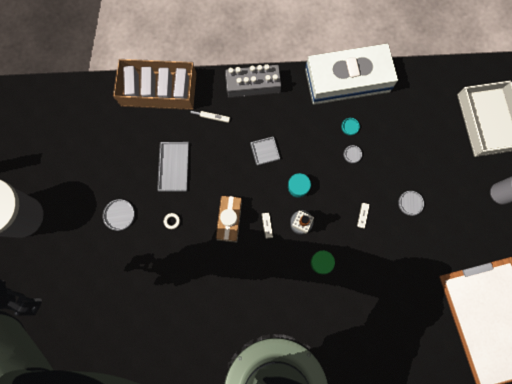

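View pics/side0.png

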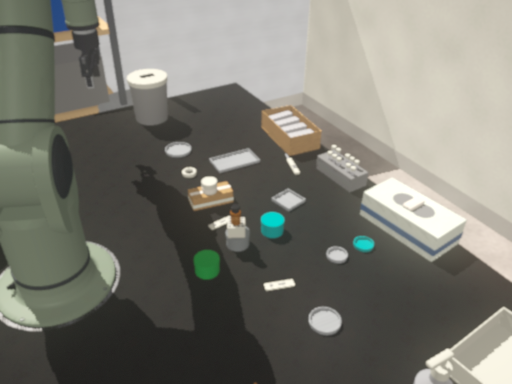

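View pics/wrist0.png

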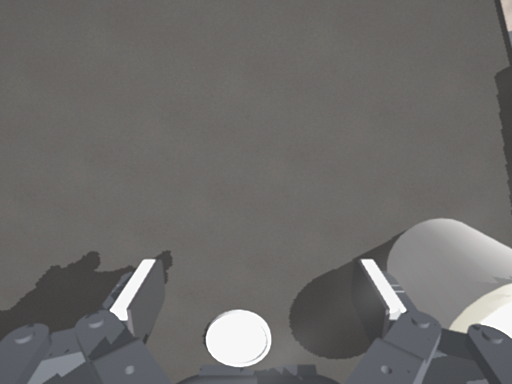

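```bash
cat > h.py <<'E'
import numpy as np, cv2
from workcell import observe, eyes
def cam(n):
    f=eyes.grab_frame(n); V=np.array(f["view"]); fl=f["image"].shape[0]/2/np.tan(np.radians(f["fovy"]/2))
    return f["image"],(V,fl,f["cx"],f["cy"])
def unproj(u,v,z,C):
    V,fl,cx,cy=C; d=V[:3,:3].T@np.array([(u-cx)/fl,-(v-cy)/fl,-1.]); o=-V[:3,:3].T@V[:3,3]
    return (o+d*(z-o[2])/d[2])[:2]
def proj(p,C):
    V,fl,cx,cy=C; q=V[:3,:3]@np.asarray(p,float)+V[:3,3]
    return np.array([cx+fl*q[0]/-q[2],cy-fl*q[1]/-q[2]])
def go(x,y,z,yawdeg):
    """rows shift in tool axes from current measured pose"""
    from scipy.spatial.transform import Rotation as R
    s=observe(); r=R.from_euler('xyz',s["tool_rot"]); d=r.inv().apply(np.array([x,y,z])-s["position"])*1000
    w=(r.inv()*R.from_euler('xyz',[np.pi,0,np.radians(yawdeg)])).as_rotvec(degrees=True)
    print("shift",d.round(1),"turn",w.round(1))
E
python3 - <<'E'
from h import *
im,C=cam("top")
c=cv2.resize(im[120:250,90:430],None,fx=2.35,fy=2.35,interpolation=cv2.INTER_CUBIC);cv2.imwrite("pics/t1.png",c)
c=cv2.resize(im[180:250,200:340],None,fx=5.7,fy=5.7,interpolation=cv2.INTER_CUBIC);cv2.imwrite("pics/t2.png",c)
im2,C2=cam("side")
c=cv2.resize(im2[160:290,170:300],None,fx=4.6,fy=4.6,interpolation=cv2.INTER_CUBIC);cv2.imwrite("pics/s2.png",c)
for n,u,v,z in [("carton_top",229,218,.04),("tin",302,222,.074),("ct",174,166,.01),("bt",265,151,.01),("r119",119,214,.01),("r411",411,203,.01),("vt",353,154,.01)]:
    print(n,unproj(u,v,z,C).round(3))
E
```

```text
carton_top [0.461 0.105]
tin [ 0.435 -0.092]
ct [0.627 0.263]
bt [ 0.659 -0.005]
r119 [0.493 0.42 ]
r411 [ 0.483 -0.412]
vt [ 0.636 -0.262]
```

View pics/t1.png

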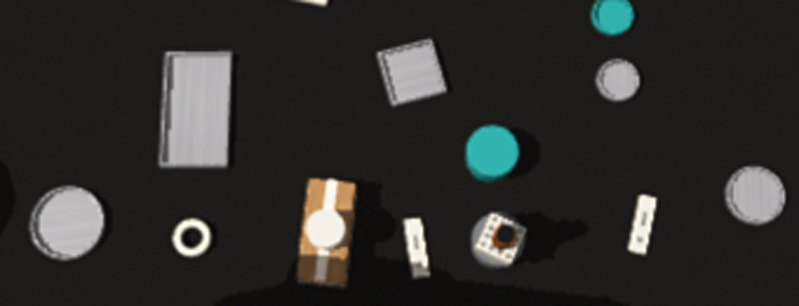

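View pics/t2.png

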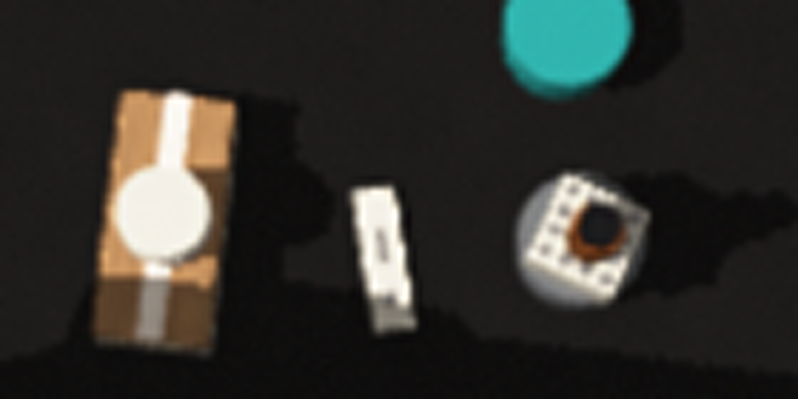

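View pics/s2.png

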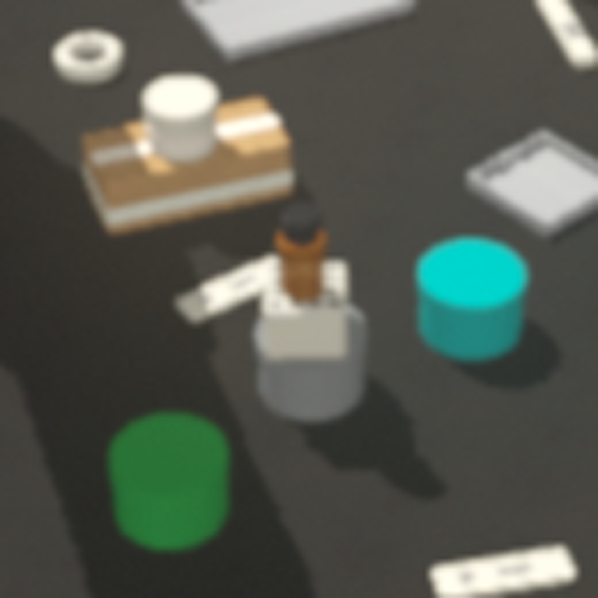

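Run:
```python
from h import *
im,C=cam("top")
g=im.max(2)
m=((g>95)).astype(np.uint8)
n,l,st,ce=cv2.connectedComponentsWithStats(m)
for i in range(1,n):
    x,y,w,h,a=st[i]
    if a<80 or y<110 or y>240 or x<90 or x>430: continue
    cs,_=cv2.findContours((l==i).astype(np.uint8),cv2.RETR_EXTERNAL,cv2.CHAIN_APPROX_NONE)
    z=.01
    P=np.array([unproj(u,v,z,C) for u,v in cs[0][:,0]]).astype(np.float32)*1000
    r=cv2.minAreaRect(P);ci=cv2.minEnclosingCircle(P)
    print(ce[i].round(1),a,"mean bgr",im[l==i].mean(0).round(),"rect",np.round(r[0],1),np.round(r[1],1),round(r[2],1),"circ",np.round(ci[0],1),round(ci[1],1))
# teal/green
hsv=cv2.cvtColor(im,cv2.COLOR_BGR2HSV)
m=((hsv[...,1]>150)&(hsv[...,0]>50)&(hsv[...,0]<100)&(hsv[...,2]>50)).astype(np.uint8)
n,l,st,ce=cv2.connectedComponentsWithStats(m)
for i in range(1,n):
    if st[i][4]>50: print("col",ce[i].round(1),unproj(*ce[i],.03,C).round(3))
# cap & block
sub=cv2.resize(im[200:242,285:325],None,fx=14,fy=14,interpolation=cv2.INTER_CUBIC);cv2.imwrite("pics/blk.png",sub)
sub=cv2.resize(im[190:250,205:255],None,fx=10,fy=10,interpolation=cv2.INTER_CUBIC);cv2.imwrite("pics/car.png",sub)
```

```text
[212.1 115.8] 205 mean bgr [183. 194. 199.] rect [778.9 154.3] [117.7  19. ] 74.2 circ [780. 154.] 58.8
[350.2 126. ] 237 mean bgr [154. 159.  43.] rect [ 723.4 -263. ] [50.9 50.5] 87.0 circ [ 723.4 -262.2] 27.0
[264.7 150.3] 563 mean bgr [166. 165. 167.] rect [661.2  -4. ] [71.6 71.1] 12.6 circ [660.7  -3.7] 48.4
[173.4 166.1] 1332 mean bgr [172. 171. 172.] rect [627.8 266.3] [ 84.  145.3] 87.1 circ [627.8 266.3] 82.4
[352.4 153.6] 248 mean bgr [162. 161. 163.] rect [ 638.  -260.7] [49.6 52.4] 41.8 circ [ 637.5 -260.8] 26.6
[298.6 184.3] 409 mean bgr [165. 170.  46.] rect [554.5 -97.7] [63.6 65.1] 87.1 circ [553.  -96.3] 35.2
[410.9 202.6] 489 mean bgr [164. 163. 165.] rect [ 484.2 -412.6] [69.6 66.7] 87.1 circ [ 483.6 -412.2] 36.1
[228.1 214.4] 719 mean bgr [148. 175. 200.] rect [467.9 109.8] [ 58.3 124.4] 81.0 circ [469.3 110. ] 63.7
[118.5 214.4] 730 mean bgr [176. 174. 176.] rect [492.  422.4] [86.3 87.7] 44.3 circ [492.2 422.9] 44.9
[362.7 215.1] 203 mean bgr [201. 213. 218.] rect [ 455.2 -271.7] [22.9 72.4] 72.1 circ [ 455.4 -271.1] 36.3
[299.8 222.1] 299 mean bgr [153. 164. 172.] rect [444.8 -94.5] [57.7 58.9] 60.0 circ [446.  -96.7] 32.8
[171.1 220.6] 157 mean bgr [186. 199. 205.] rect [466.9 271.6] [45.6 42.8] 87.1 circ [466.3 271.4] 23.2
[266.7 224.3] 187 mean bgr [190. 201. 206.] rect [441.5   1.8] [69.3 22.3] 5.5 circ [441.9   0.9] 35.5
col [350.2 126. ] [ 0.716 -0.258]
col [298.7 184.6] [ 0.548 -0.095]
col [322.6 261.8] [ 0.33  -0.145]
```

View pics/blk.png

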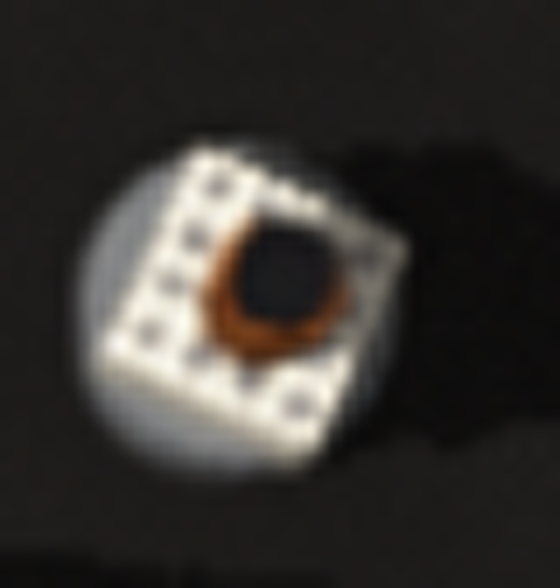

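Run:
```python
from h import *
im,C=cam("top"); im2,C2=cam("side")
f=lambda u,v:(285+(u+.5)/14-.5,200+(v+.5)/14-.5)
v=unproj(*f(290,272),.126,C); print("vial",v)
P=np.array([unproj(*f(*p),.074,C) for p in [(205,150),(408,245),(300,465),(105,350)]]);print(P,P.mean(0))
for a,b in [(0,1),(1,2),(3,2),(0,3)]:
    d=P[b]-P[a];print(np.linalg.norm(d),np.degrees(np.arctan2(d[1],d[0])))
t=lambda u,v:(170+(u+.5)/4.6-.5,160+(v+.5)/4.6-.5)
print("side vial",unproj(*t(301,217),.126,C2)," side block front top corners",[unproj(*t(*p),.074,C2).round(3) for p in [(262,312),(345,312),(347,262),(266,262)]])
b=P.mean(0)
# jar
c=im[190:250,205:255]; m=(c.min(2)>190).astype(np.uint8)
n,l,st,ce=cv2.connectedComponentsWithStats(m);print(st,ce)
big=cv2.resize(im2[160:290,170:300],None,fx=4.6,fy=4.6,interpolation=cv2.INTER_CUBIC)
def S(p): q=proj(p,C2); return tuple(int(round(x)) for x in ((q[0]-170+.5)*4.6-.5,(q[1]-160+.5)*4.6-.5))
def circ(x,y,z,r,col):
    for a in np.linspace(0,2*np.pi,60): cv2.circle(big,S((x+r*np.cos(a),y+r*np.sin(a),z)),1,col,-1)
circ(v[0],v[1],.126,.0105,(0,0,255)); circ(v[0],v[1],.074,.013,(255,0,255))
for p in P: cv2.circle(big,S((p[0],p[1],.074)),3,(0,255,0),-1)
circ(b[0],b[1],0,.031,(255,0,0))
j=unproj(227.9,215.6,.074,C);circ(*j,.074,.022,(0,0,255));circ(*j,.04,.022,(0,0,255));print("jar",j)
cv2.imwrite("pics/s3.png",big)
cv2.imwrite("pics/car2.png",cv2.resize(im[190:250,205:255],None,fx=10,fy=10,interpolation=cv2.INTER_CUBIC))
```

```text
vial [ 0.4352273 -0.0957582]
[[ 0.46718251 -0.0867639 ]
 [ 0.44681806 -0.12432043]
 [ 0.40576426 -0.10051516]
 [ 0.42955496 -0.06495946]] [ 0.43732995 -0.09413974]
0.04272240431423004 -118.46807568724138
0.047456348060144746 149.89246157747138
0.04278090154893522 -123.78689363434844
0.04348868925028462 149.90852696093782
side vial [ 0.43292457 -0.0998053 ]  side block front top corners [array([ 0.406, -0.104]), array([ 0.445, -0.126]), array([ 0.467, -0.089]), array([ 0.428, -0.067])]
[[   0    0   50   60 2736]
 [  15    7   16   32  264]] [[24.61988304 29.99707602]
 [23.25757576 24.34848485]]
jar [0.46232681 0.10565968]
```

View pics/s3.png

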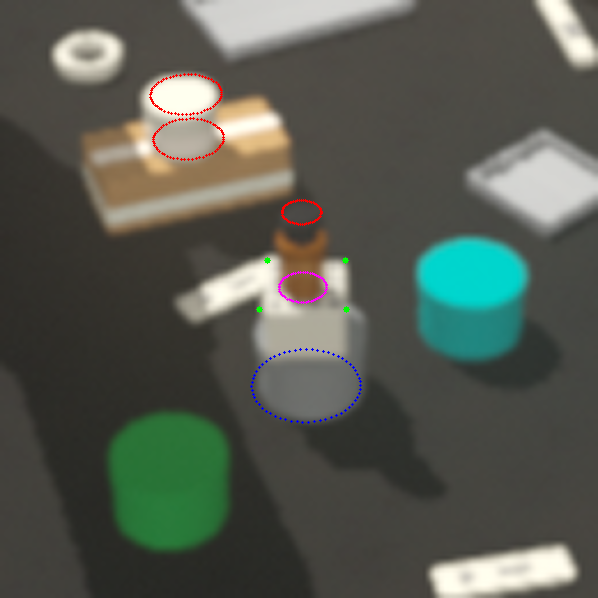

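View pics/car2.png

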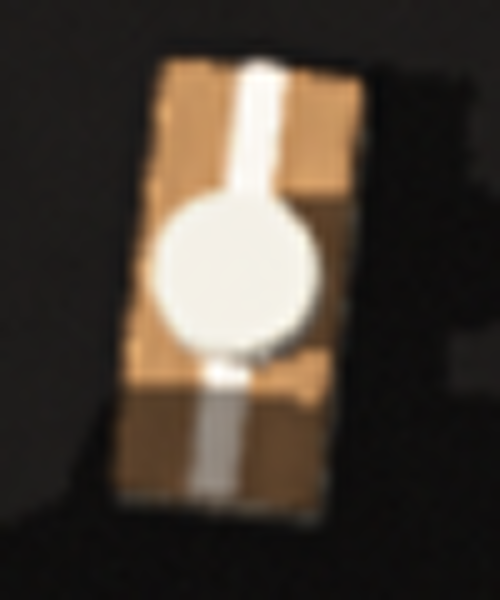

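Run:
```python
from h import *
im,C=cam("top")
print("jar",unproj(228.25,216.65,.074,C))
go(.45,.25,.20,59.5); go(.434,-.097,.20,59.5)
```

```text
jar [0.4594311  0.10481318]
shift [-198.9  288.9   31.3] turn [0.  0.  3.7]
shift [-515.8  431.1   31.3] turn [0.  0.  3.7]
```

```bash
python3 -m pendant '[{"dx":-199,"dy":289,"dz":31,"az":3.7,"claw":85},{"dx":-199,"dy":289,"dz":31,"az":3.7},{"dx":-199,"dy":289,"dz":31,"az":3.7},{"dx":-199,"dy":289,"dz":31,"az":3.7},{"dx":-199,"dy":289,"dz":31,"az":3.7},{"dx":-199,"dy":289,"dz":31,"az":3.7},{"dx":-199,"dy":289,"dz":31,"az":3.7},{"dx":-199,"dy":289,"dz":31,"az":3.7},{"dx":-199,"dy":289,"dz":31,"az":3.7},{"dx":-199,"dy":289,"dz":31,"az":3.7}]' 40
python3 -c "
from h import *
go(.434,-.097,.20,59.5)"
```

```text
shift [-515.8  431.1   31.3] turn [0.  0.  3.7]schema error: expected keys dx, dy, dz, ax, ay, az, claw
```

```bash
python3 -m pendant '[{"dx":-199,"dy":289,"dz":31,"ax":0,"ay":0,"az":3.7,"claw":85},{"dx":-199,"dy":289,"dz":31,"ax":0,"ay":0,"az":3.7,"claw":85},{"dx":-199,"dy":289,"dz":31,"ax":0,"ay":0,"az":3.7,"claw":85},{"dx":-199,"dy":289,"dz":31,"ax":0,"ay":0,"az":3.7,"claw":85},{"dx":-199,"dy":289,"dz":31,"ax":0,"ay":0,"az":3.7,"claw":85},{"dx":-199,"dy":289,"dz":31,"ax":0,"ay":0,"az":3.7,"claw":85},{"dx":-199,"dy":289,"dz":31,"ax":0,"ay":0,"az":3.7,"claw":85},{"dx":-199,"dy":289,"dz":31,"ax":0,"ay":0,"az":3.7,"claw":85},{"dx":-199,"dy":289,"dz":31,"ax":0,"ay":0,"az":3.7,"claw":85},{"dx":-199,"dy":289,"dz":31,"ax":0,"ay":0,"az":3.7,"claw":85}]' 40
python3 -c "
from h import *
go(.434,-.097,.20,59.5)"
```

```text
clock: 1.28
position: [0.4522, 0.2452, 0.2002]
tool_rot: [3.14, 0.001, 1.032]
force: [-0.6, -1.0, 0.0]
grip_width: 0.0852
shift [-303.1  159.9    0.7] turn [ 0.1  0.1 -0.4]
```

```bash
python3 -m pendant '[{"dx":-305,"dy":157,"dz":0,"ax":0,"ay":0,"az":0,"claw":85},{"dx":-305,"dy":157,"dz":0,"ax":0,"ay":0,"az":0,"claw":85},{"dx":-305,"dy":157,"dz":0,"ax":0,"ay":0,"az":0,"claw":85},{"dx":-305,"dy":157,"dz":0,"ax":0,"ay":0,"az":0,"claw":85},{"dx":-305,"dy":157,"dz":0,"ax":0,"ay":0,"az":0,"claw":85},{"dx":-305,"dy":157,"dz":0,"ax":0,"ay":0,"az":0,"claw":85},{"dx":-305,"dy":157,"dz":0,"ax":0,"ay":0,"az":0,"claw":85},{"dx":-305,"dy":157,"dz":0,"ax":0,"ay":0,"az":0,"claw":85},{"dx":-305,"dy":157,"dz":0,"ax":0,"ay":0,"az":0,"claw":85},{"dx":-305,"dy":157,"dz":0,"ax":0,"ay":0,"az":0,"claw":85}]' 40
python3 -c "
from h import *
im,C=cam('wrist');cv2.imwrite('pics/w1.png',im)
go(.434,-.097,.20,59.5)
for p in [(.434,-.097,.126),(.437,-.0945,.074)]: print(proj(p,C))
"
```

```text
clock: 2.12
position: [0.4302, -0.0954, 0.2005]
tool_rot: [3.141, 0.0, 1.034]
force: [0.5, 0.4, 0.3]
grip_width: 0.0851
shift [-1.3  4.9  0.4] turn [ 0.  -0.  -0.1]
[258.91957378 214.27920454]
[263.00975775 193.51251786]
```

View pics/w1.png

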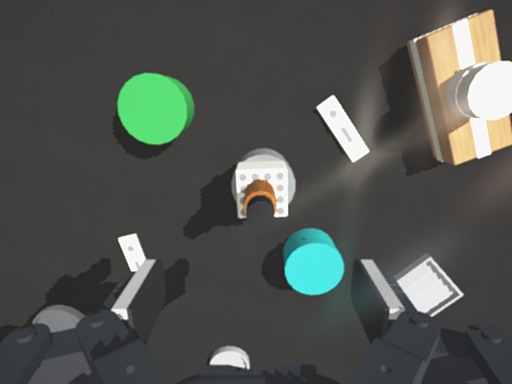

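```bash
python3 -m pendant '[{"dx":-1.3,"dy":4.9,"dz":0,"ax":0,"ay":0,"az":0,"claw":85},{"dx":-1.3,"dy":4.9,"dz":30,"ax":0,"ay":0,"az":0,"claw":85},{"dx":-1.3,"dy":4.9,"dz":60,"ax":0,"ay":0,"az":0,"claw":85},{"dx":-1.3,"dy":4.9,"dz":90,"ax":0,"ay":0,"az":0,"claw":60},{"dx":-1.3,"dy":4.9,"dz":105,"ax":0,"ay":0,"az":0,"claw":60},{"dx":-1.3,"dy":4.9,"dz":115,"ax":0,"ay":0,"az":0,"claw":60},{"dx":-1.3,"dy":4.9,"dz":115,"ax":0,"ay":0,"az":0,"claw":60},{"dx":-1.3,"dy":4.9,"dz":115,"ax":0,"ay":0,"az":0,"claw":60}]' 40
python3 -c "
from h import *
im,C=cam('wrist');cv2.imwrite('pics/w2.png',im)
im,C=cam('side');cv2.imwrite('pics/s4.png',cv2.resize(im[160:290,170:300],None,fx=4,fy=4,interpolation=cv2.INTER_CUBIC))
go(.434,-.097,.085,59.5)
"
```

```text
clock: 2.83
position: [0.4343, -0.0952, 0.0852]
tool_rot: [-3.141, 0.0, 1.04]
force: [-0.3, -0.2, -0.3]
grip_width: 0.06
shift [-1.5  0.   1. ] turn [ 0.1 -0.   0.1]
```

View pics/w2.png

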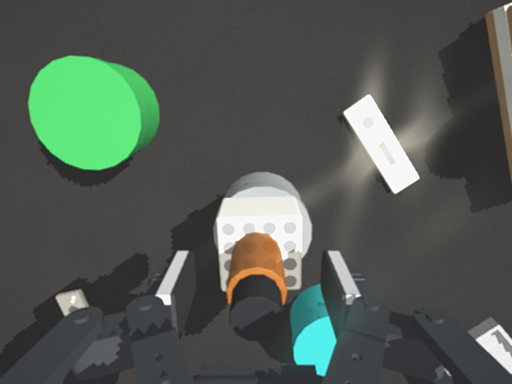

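View pics/s4.png

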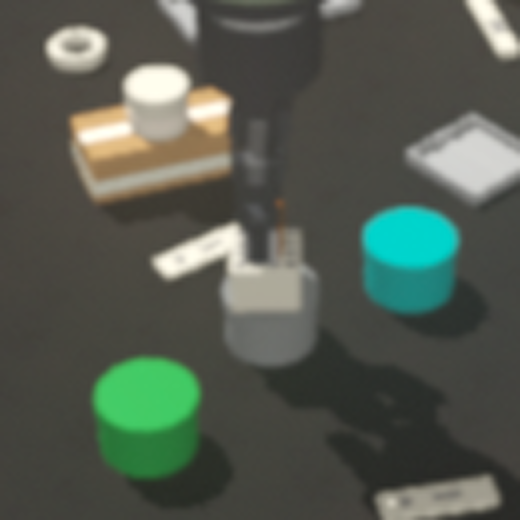

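```bash
python3 -m pendant '[{"dx":-1.5,"dy":0,"dz":1,"ax":0,"ay":0,"az":0,"claw":40},{"dx":-1.5,"dy":0,"dz":1,"ax":0,"ay":0,"az":0,"claw":30},{"dx":-1.5,"dy":0,"dz":1,"ax":0,"ay":0,"az":0,"claw":20},{"dx":-1.5,"dy":0,"dz":1,"ax":0,"ay":0,"az":0,"claw":20},{"dx":-1.5,"dy":0,"dz":1,"ax":0,"ay":0,"az":0,"claw":20},{"dx":-1.5,"dy":0,"dz":1,"ax":0,"ay":0,"az":0,"claw":20},{"dx":-1.5,"dy":0,"dz":-5,"ax":0,"ay":0,"az":0,"claw":20},{"dx":-1.5,"dy":0,"dz":-15,"ax":0,"ay":0,"az":0,"claw":20},{"dx":-1.5,"dy":0,"dz":-35,"ax":0,"ay":0,"az":0,"claw":20},{"dx":-1.5,"dy":0,"dz":-60,"ax":0,"ay":0,"az":0,"claw":20}]' 30
python3 -c "
from h import *
im,C=cam('wrist');cv2.imwrite('pics/w3.png',im)
go(.637,-.261,.145,59.5)
"
```

```text
clock: 3.77
position: [0.4325, -0.0975, 0.1456]
tool_rot: [-3.14, 0.001, 1.038]
force: [0.3, 1.1, -0.5]
grip_width: 0.0249
shift [-37.5 257.3   5.8] turn [ 0.2 -0.1 -0.1]
```

View pics/w3.png

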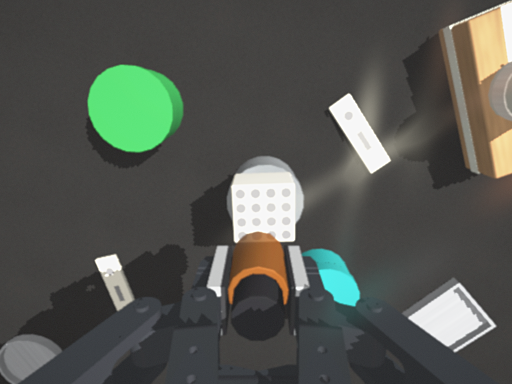

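```bash
python3 -m pendant '[{"dx":-6,"dy":35,"dz":0,"ax":0,"ay":0,"az":0,"claw":20},{"dx":-12,"dy":70,"dz":0,"ax":0,"ay":0,"az":0,"claw":20},{"dx":-18,"dy":105,"dz":0,"ax":0,"ay":0,"az":0,"claw":20},{"dx":-24,"dy":140,"dz":10,"ax":0,"ay":0,"az":0,"claw":20},{"dx":-30,"dy":175,"dz":20,"ax":0,"ay":0,"az":0,"claw":20},{"dx":-35,"dy":210,"dz":30,"ax":0,"ay":0,"az":0,"claw":20},{"dx":-37.5,"dy":240,"dz":45,"ax":0,"ay":0,"az":0,"claw":20},{"dx":-37.5,"dy":257.3,"dz":65,"ax":0,"ay":0,"az":0,"claw":20},{"dx":-37.5,"dy":257.3,"dz":65,"ax":0,"ay":0,"az":0,"claw":20},{"dx":-37.5,"dy":257.3,"dz":65,"ax":0,"ay":0,"az":0,"claw":20}]' 30
python3 -c "
from h import *
im,C=cam('wrist')
for a in np.linspace(0,6.28,40):
  for r in (.023,.026): q=proj((.637+r*np.cos(a),-.261+r*np.sin(a),.01),C); cv2.circle(im,tuple(int(round(x)) for x in q),1,(0,0,255),-1)
cv2.imwrite('pics/w4.png',im)
go(.637,-.261,.0155,59.5)
"
```

```text
clock: 4.65
position: [0.6353, -0.2604, 0.0791]
tool_rot: [-3.139, 0.001, 1.038]
force: [-0.0, 0.4, 0.4]
grip_width: 0.0249
shift [ 0.1  1.8 64.9] turn [-0.  0. -0.]
```

View pics/w4.png

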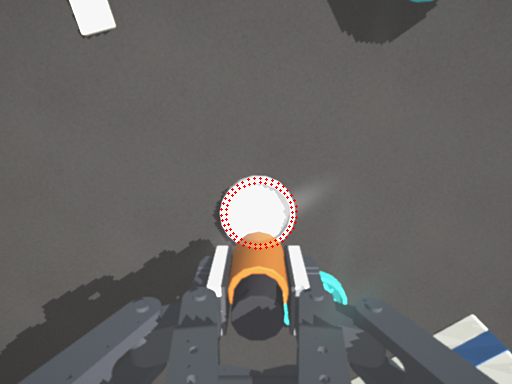

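```bash
python3 -m pendant '[{"dx":0,"dy":1.8,"dz":20,"ax":0,"ay":0,"az":0,"claw":20},{"dx":0,"dy":1.8,"dz":40,"ax":0,"ay":0,"az":0,"claw":20},{"dx":0,"dy":1.8,"dz":52,"ax":0,"ay":0,"az":0,"claw":20},{"dx":0,"dy":1.8,"dz":60,"ax":0,"ay":0,"az":0,"claw":20},{"dx":0,"dy":1.8,"dz":64,"ax":0,"ay":0,"az":0,"claw":20},{"dx":0,"dy":1.8,"dz":65,"ax":0,"ay":0,"az":0,"claw":20},{"dx":0,"dy":1.8,"dz":65,"ax":0,"ay":0,"az":0,"claw":20}]' 30
python3 -c "
from h import *
im,C=cam('wrist');cv2.imwrite('pics/w5.png',im)
im,C=cam('side');cv2.imwrite('pics/s5.png',cv2.resize(im[190:310,270:410],None,fx=4,fy=4,interpolation=cv2.INTER_CUBIC))
"
```

```text
clock: 5.28
position: [0.6377, -0.2614, 0.016]
tool_rot: [3.141, -0.0, 1.038]
force: [0.4, 0.1, -0.0]
grip_width: 0.0251
```

View pics/s5.png

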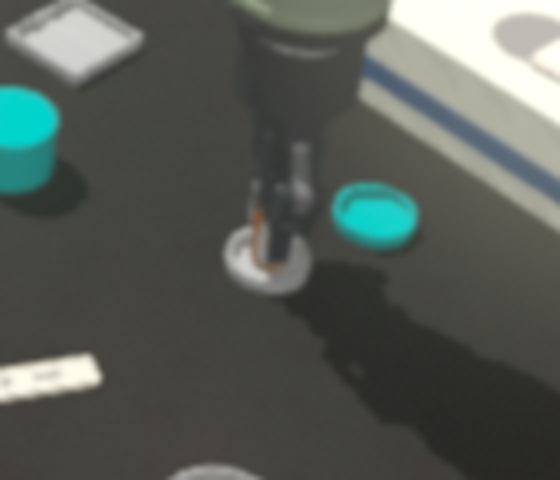

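```bash
python3 -m pendant '[{"dx":0,"dy":0,"dz":1,"ax":0,"ay":0,"az":0,"claw":20},{"dx":0,"dy":0,"dz":2,"ax":0,"ay":0,"az":0,"claw":20},{"dx":0,"dy":0,"dz":2,"ax":0,"ay":0,"az":0,"claw":20}]' 30;  python3 -m pendant '[{"dx":0,"dy":0,"dz":0.5,"ax":0,"ay":0,"az":0,"claw":20},{"dx":0,"dy":0,"dz":1,"ax":0,"ay":0,"az":0,"claw":20},{"dx":0,"dy":0,"dz":1,"ax":0,"ay":0,"az":0,"claw":20}]' 30
```

```text
clock: 5.63
position: [0.6378, -0.2614, 0.0139]
tool_rot: [3.141, -0.0, 1.038]
force: [-0.1, 0.3, 5.6]
grip_width: 0.0252
clock: 5.88
position: [0.6379, -0.2615, 0.0138]
tool_rot: [3.141, -0.0, 1.038]
force: [-6.5, 2.1, 19.5]
grip_width: 0.0249
```

```bash
python3 -m pendant '[{"dx":0,"dy":0,"dz":-1,"ax":0,"ay":0,"az":0,"claw":20},{"dx":0,"dy":0,"dz":-1,"ax":0,"ay":0,"az":0,"claw":28},{"dx":0,"dy":0,"dz":-1,"ax":0,"ay":0,"az":0,"claw":40},{"dx":0,"dy":0,"dz":-1,"ax":0,"ay":0,"az":0,"claw":55},{"dx":0,"dy":0,"dz":-1,"ax":0,"ay":0,"az":0,"claw":55},{"dx":0,"dy":0,"dz":-10,"ax":0,"ay":0,"az":0,"claw":55},{"dx":0,"dy":0,"dz":-40,"ax":0,"ay":0,"az":0,"claw":55},{"dx":0,"dy":0,"dz":-80,"ax":0,"ay":0,"az":0,"claw":85},{"dx":0,"dy":0,"dz":-120,"ax":0,"ay":0,"az":0,"claw":85},{"dx":0,"dy":0,"dz":-120,"ax":0,"ay":0,"az":0,"claw":85}]' 30
python3 -c "
from h import *
im,C=cam('wrist');cv2.imwrite('pics/w6.png',im)
im,C=cam('side');cv2.imwrite('pics/s6.png',cv2.resize(im[190:310,270:410],None,fx=4,fy=4,interpolation=cv2.INTER_CUBIC))
go(.437,-.0945,.13,59.5)
"
```

```text
clock: 6.72
position: [0.6406, -0.263, 0.141]
tool_rot: [3.131, -0.002, 1.038]
force: [0.6, 0.4, 0.7]
grip_width: 0.0845
shift [  41.8 -258.4    4. ] turn [ 0.2 -0.  -0. ]
```

View pics/s6.png

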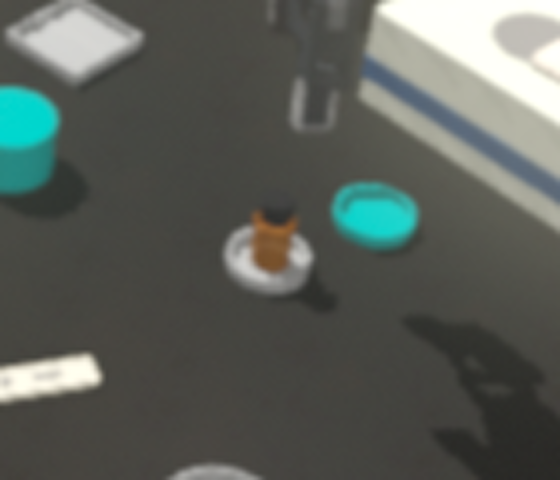

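View pics/w6.png

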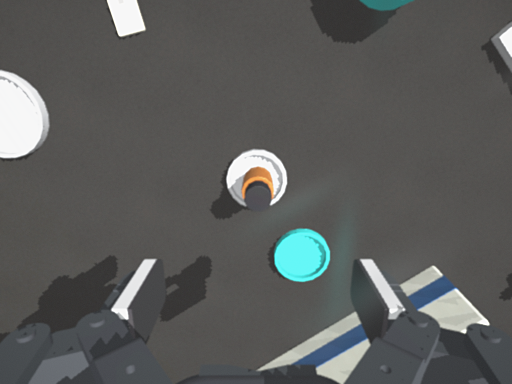

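```bash
python3 -m pendant '[{"dx":7,"dy":-40,"dz":0,"ax":0,"ay":0,"az":0,"claw":85},{"dx":14,"dy":-80,"dz":0,"ax":0,"ay":0,"az":0,"claw":85},{"dx":20,"dy":-120,"dz":0,"ax":0,"ay":0,"az":0,"claw":85},{"dx":26,"dy":-160,"dz":0,"ax":0,"ay":0,"az":0,"claw":85},{"dx":33,"dy":-200,"dz":0,"ax":0,"ay":0,"az":0,"claw":85},{"dx":39,"dy":-235,"dz":0,"ax":0,"ay":0,"az":0,"claw":85},{"dx":42,"dy":-260,"dz":4,"ax":0,"ay":0,"az":0,"claw":85},{"dx":42,"dy":-260,"dz":4,"ax":0,"ay":0,"az":0,"claw":85},{"dx":42,"dy":-260,"dz":4,"ax":0,"ay":0,"az":0,"claw":85}]' 30
python3 -c "
from h import *
im,C=cam('wrist');
for a,b in ((1,1),(1,-1),(-1,-1),(-1,1)):
  c,s=np.cos(np.radians(59.5)),np.sin(np.radians(59.5)); q=proj((.437+.022*(a*c-b*s),-.0945+.022*(a*s+b*c),.074),C); cv2.circle(im,tuple(int(round(x)) for x in q),2,(0,0,255),-1)
cv2.imwrite('pics/w7.png',im)
go(.437,-.0945,.05,59.5)
"
```

```text
clock: 7.57
position: [0.4339, -0.0924, 0.1281]
tool_rot: [-3.14, 0.0, 1.04]
force: [1.0, -0.2, 0.5]
grip_width: 0.0849
shift [-0.1  2.6 78.2] turn [-0.  0.  0.]
```

View pics/w7.png

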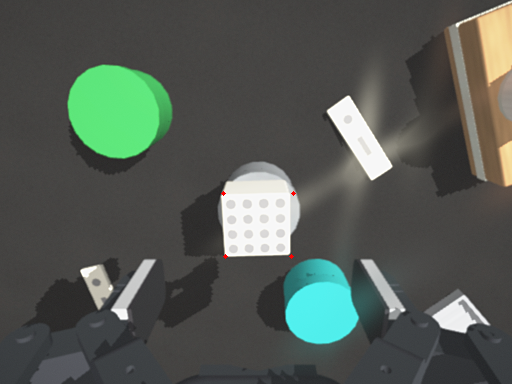

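```bash
python3 -m pendant '[{"dx":0,"dy":1.5,"dz":20,"ax":0,"ay":0,"az":0,"claw":80},{"dx":0,"dy":2.5,"dz":45,"ax":0,"ay":0,"az":0,"claw":80},{"dx":0,"dy":2.5,"dz":65,"ax":0,"ay":0,"az":0,"claw":75},{"dx":0,"dy":2.5,"dz":77.5,"ax":0,"ay":0,"az":0,"claw":70},{"dx":0,"dy":2.5,"dz":77.5,"ax":0,"ay":0,"az":0,"claw":60},{"dx":0,"dy":2.5,"dz":77.5,"ax":0,"ay":0,"az":0,"claw":50},{"dx":0,"dy":2.5,"dz":77.5,"ax":0,"ay":0,"az":0,"claw":45},{"dx":0,"dy":2.5,"dz":77.5,"ax":0,"ay":0,"az":0,"claw":36},{"dx":0,"dy":2.5,"dz":77.5,"ax":0,"ay":0,"az":0,"claw":36},{"dx":0,"dy":2.5,"dz":77.5,"ax":0,"ay":0,"az":0,"claw":36}]' 30
python3 -c "
from h import *
im,C=cam('side');cv2.imwrite('pics/s7.png',cv2.resize(im[160:290,170:300],None,fx=4,fy=4,interpolation=cv2.INTER_CUBIC))
go(.437,-.0945,.05,59.5)
"
```

```text
clock: 8.45
position: [0.4375, -0.0945, 0.0515]
tool_rot: [3.14, -0.001, 1.038]
force: [-0.9, -1.0, 7.7]
grip_width: 0.0436
shift [-0.2 -0.5  1.5] turn [ 0.1 -0.  -0. ]
```

View pics/s7.png

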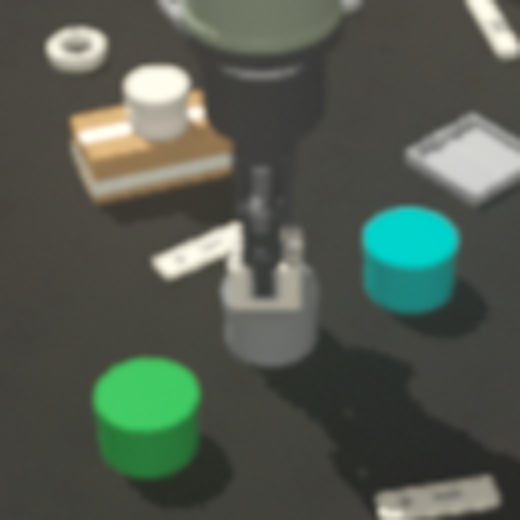

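```bash
python3 -m pendant '[{"dx":0,"dy":0,"dz":-5,"ax":0,"ay":0,"az":0,"claw":36},{"dx":0,"dy":0,"dz":-20,"ax":0,"ay":0,"az":0,"claw":36},{"dx":0,"dy":0,"dz":-45,"ax":0,"ay":0,"az":0,"claw":36},{"dx":0,"dy":0,"dz":-70,"ax":0,"ay":0,"az":0,"claw":36},{"dx":0,"dy":0,"dz":-80,"ax":0,"ay":0,"az":0,"claw":36},{"dx":0,"dy":0,"dz":-80,"ax":0,"ay":0,"az":0,"claw":36}]' 30
python3 -c "
from h import *
print(observe()['qpos'].round(2))
im,C=cam('wrist');cv2.imwrite('pics/w8.png',im)
go(.661,-.004,.13,12.6)
"
```

```text
clock: 9.0
position: [0.4381, -0.0945, 0.1334]
tool_rot: [3.138, -0.002, 1.038]
force: [1.3, -0.5, -1.2]
grip_width: 0.0436
[-0.04  0.4   0.16  2.15 -0.11  0.59  1.23]
shift [191.2 146.6   2.6] turn [ 0.1 -0.1 46.9]
```

View pics/w8.png

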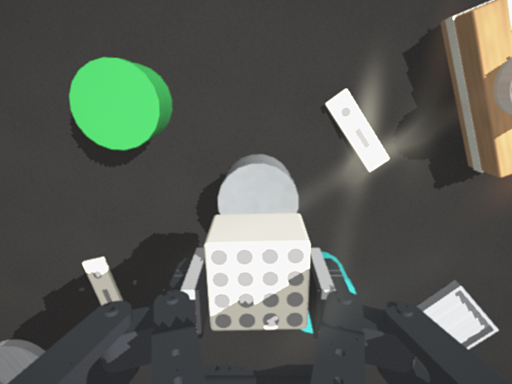

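```bash
python3 -m pendant '[{"dx":24,"dy":18,"dz":0,"ax":0,"ay":0,"az":6,"claw":36},{"dx":48,"dy":37,"dz":0,"ax":0,"ay":0,"az":12,"claw":36},{"dx":72,"dy":55,"dz":0,"ax":0,"ay":0,"az":18,"claw":36},{"dx":96,"dy":73,"dz":0,"ax":0,"ay":0,"az":24,"claw":36},{"dx":120,"dy":92,"dz":0,"ax":0,"ay":0,"az":30,"claw":36},{"dx":144,"dy":110,"dz":0,"ax":0,"ay":0,"az":36,"claw":36},{"dx":168,"dy":128,"dz":3,"ax":0,"ay":0,"az":42,"claw":36},{"dx":191,"dy":146,"dz":3,"ax":0,"ay":0,"az":46.9,"claw":36},{"dx":191,"dy":146,"dz":3,"ax":0,"ay":0,"az":46.9,"claw":36},{"dx":191,"dy":146,"dz":3,"ax":0,"ay":0,"az":46.9,"claw":36}]' 30
python3 -c "
from h import *
print(observe()['qpos'].round(2))
im,C=cam('wrist')
c,s=np.cos(np.radians(12.6)),np.sin(np.radians(12.6))
for a,b in ((1,1),(1,-1),(-1,-1),(-1,1)):
  q=proj((.661+.035*(a*c-b*s),-.004+.035*(a*s+b*c),.01),C); cv2.circle(im,tuple(int(round(x)) for x in q),2,(0,0,255),-1)
cv2.imwrite('pics/w9.png',im)
go(.661,-.004,.04,12.6)
"
```

```text
clock: 9.88
position: [0.6597, -0.0032, 0.1259]
tool_rot: [3.141, 0.002, 0.221]
force: [0.1, -0.1, -0.9]
grip_width: 0.0433
[-0.32  0.73  0.38  1.6  -0.32  0.87  0.4 ]
shift [ 2.2  0.4 86.3] turn [0.  0.1 0.1]
```

View pics/w9.png

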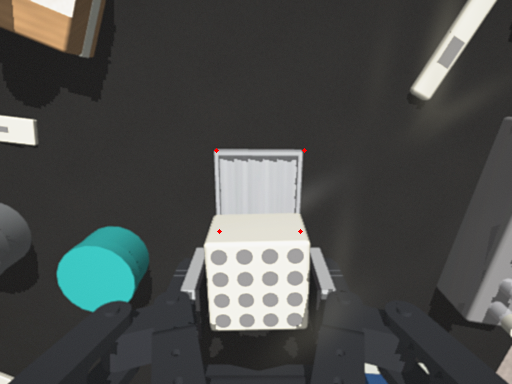

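```bash
python3 -m pendant '[{"dx":1,"dy":0.4,"dz":30,"ax":0,"ay":0,"az":0,"claw":36},{"dx":1,"dy":0.4,"dz":60,"ax":0,"ay":0,"az":0,"claw":36},{"dx":1,"dy":0.4,"dz":85,"ax":0,"ay":0,"az":0,"claw":36},{"dx":1,"dy":0.4,"dz":98,"ax":0,"ay":0,"az":0,"claw":36},{"dx":1,"dy":0.4,"dz":105,"ax":0,"ay":0,"az":0,"claw":36},{"dx":1,"dy":0.4,"dz":108,"ax":0,"ay":0,"az":0,"claw":36},{"dx":1,"dy":0.4,"dz":109,"ax":0,"ay":0,"az":0,"claw":36},{"dx":1,"dy":0.4,"dz":109,"ax":0,"ay":0,"az":0,"claw":36}]' 30;  python3 -m pendant '[{"dx":0,"dy":0,"dz":0.5,"ax":0,"ay":0,"az":0,"claw":36},{"dx":0,"dy":0,"dz":1,"ax":0,"ay":0,"az":0,"claw":36},{"dx":0,"dy":0,"dz":1,"ax":0,"ay":0,"az":0,"claw":36}]' 30
```

```text
clock: 10.6
position: [0.6613, -0.0043, 0.0199]
tool_rot: [3.141, -0.001, 0.22]
force: [0.2, -0.5, -0.5]
grip_width: 0.0434
clock: 10.85
position: [0.6611, -0.0041, 0.0184]
tool_rot: [3.141, -0.001, 0.22]
force: [0.7, 1.2, -0.9]
grip_width: 0.0434
```

```bash
python3 -m pendant '[{"dx":0,"dy":0,"dz":1,"ax":0,"ay":0,"az":0,"claw":36},{"dx":0,"dy":0,"dz":2,"ax":0,"ay":0,"az":0,"claw":36},{"dx":0,"dy":0,"dz":2,"ax":0,"ay":0,"az":0,"claw":36}]' 30;  python3 -m pendant '[{"dx":0,"dy":0,"dz":0.7,"ax":0,"ay":0,"az":0,"claw":36},{"dx":0,"dy":0,"dz":1.5,"ax":0,"ay":0,"az":0,"claw":36},{"dx":0,"dy":0,"dz":1.5,"ax":0,"ay":0,"az":0,"claw":36}]' 30
```

```text
clock: 11.1
position: [0.6607, -0.0041, 0.0156]
tool_rot: [-3.142, 0.0, 0.22]
force: [-0.7, -0.1, 0.1]
grip_width: 0.0433
clock: 11.35
position: [0.6608, -0.0042, 0.0146]
tool_rot: [-3.141, -0.0, 0.22]
force: [-2.6, 0.9, 7.1]
grip_width: 0.0435
```

```bash
python3 -m pendant '[{"dx":0,"dy":0,"dz":0,"ax":0,"ay":0,"az":0,"claw":46},{"dx":0,"dy":0,"dz":0,"ax":0,"ay":0,"az":0,"claw":55},{"dx":0,"dy":0,"dz":0,"ax":0,"ay":0,"az":0,"claw":62},{"dx":0,"dy":0,"dz":0,"ax":0,"ay":0,"az":0,"claw":62},{"dx":0,"dy":0,"dz":-10,"ax":0,"ay":0,"az":0,"claw":62},{"dx":0,"dy":0,"dz":-40,"ax":0,"ay":0,"az":0,"claw":70},{"dx":0,"dy":0,"dz":-80,"ax":0,"ay":0,"az":0,"claw":85},{"dx":0,"dy":0,"dz":-120,"ax":0,"ay":0,"az":0,"claw":85},{"dx":0,"dy":0,"dz":-130,"ax":0,"ay":0,"az":0,"claw":85},{"dx":0,"dy":0,"dz":-130,"ax":0,"ay":0,"az":0,"claw":85}]' 30
python3 -c "
from h import *
im,C=cam('wrist');cv2.imwrite('pics/w10.png',im)
im,C=cam('top');m=cv2.resize(im[120:250,90:430],None,fx=2.35,fy=2.35,interpolation=cv2.INTER_CUBIC);cv2.imwrite('pics/t3.png',m)
"
```

```text
clock: 12.18
position: [0.6626, -0.0043, 0.1489]
tool_rot: [3.141, -0.006, 0.22]
force: [-0.1, -0.5, 0.0]
grip_width: 0.085
```

View pics/w10.png

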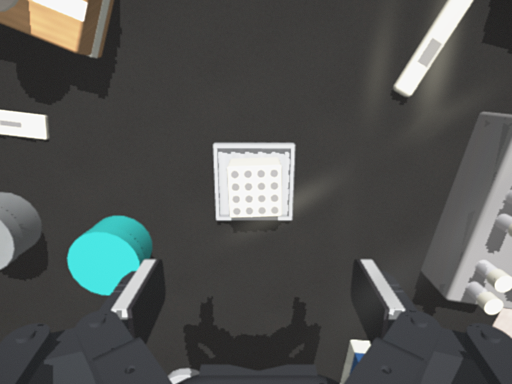

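View pics/t3.png

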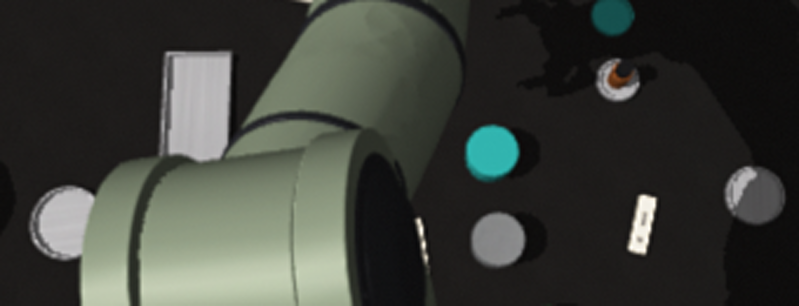

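```bash
python3 -c "
from h import *
im,C=cam('top');g=im[200:242,285:325].max(2);m=(g>80).astype(np.uint8)
n,l,st,ce=cv2.connectedComponentsWithStats(m)
for i in range(1,n):
  if st[i][4]>200:
    k=cv2.findContours((l==i).astype(np.uint8),0,1)[0][0]; e=cv2.fitEllipse(k);print(e,ce[i],st[i])
    c=np.array(e[0])+[285,200];print(unproj(*c,.04,C),unproj(*c,.03,C))
t=unproj(301.6,221.8,.04,C);print(t)
go(t[0],t[1],.13,59.5)
"
```

```text
((16.369775772094727, 21.52500343322754), (21.697519302368164, 21.95111656188965), 3.3649895191192627) [16.35802469 21.5382716 ] [  6  10  22  23 405]
[ 0.44111704 -0.09380008] [ 0.44250959 -0.09478153]
[ 0.44032413 -0.09437882]
shift [-234.5   40.2   14.1] turn [ -0.    0.  -46.9]
```

```bash
python3 -m pendant '[{"dx":-30,"dy":5,"dz":0,"ax":0,"ay":0,"az":-6,"claw":85},{"dx":-60,"dy":10,"dz":0,"ax":0,"ay":0,"az":-12,"claw":85},{"dx":-90,"dy":15,"dz":0,"ax":0,"ay":0,"az":-18,"claw":85},{"dx":-120,"dy":20,"dz":0,"ax":0,"ay":0,"az":-24,"claw":85},{"dx":-150,"dy":25,"dz":5,"ax":0,"ay":0,"az":-30,"claw":85},{"dx":-180,"dy":30,"dz":10,"ax":0,"ay":0,"az":-36,"claw":85},{"dx":-210,"dy":36,"dz":14,"ax":0,"ay":0,"az":-42,"claw":85},{"dx":-236,"dy":40,"dz":14,"ax":0,"ay":0,"az":-46.9,"claw":85},{"dx":-236,"dy":40,"dz":14,"ax":0,"ay":0,"az":-46.9,"claw":85},{"dx":-236,"dy":40,"dz":14,"ax":0,"ay":0,"az":-46.9,"claw":85}]' 30
python3 -c "
from h import *
im,C=cam('wrist')
for a in np.linspace(0,6.28,40):
  q=proj((.4405+.031*np.cos(a),-.094+.031*np.sin(a),.04),C); cv2.circle(im,tuple(int(round(x)) for x in q),1,(0,0,255),-1)
cv2.imwrite('pics/w11.png',im)
go(.4405,-.094,.012,59.5)
"
```

```text
clock: 13.17
position: [0.4379, -0.0952, 0.1298]
tool_rot: [-3.14, 0.001, 1.037]
force: [0.8, 0.5, 0.4]
grip_width: 0.085
shift [  1.4   1.  117.9] turn [-0.   0.  -0.1]
```

View pics/w11.png

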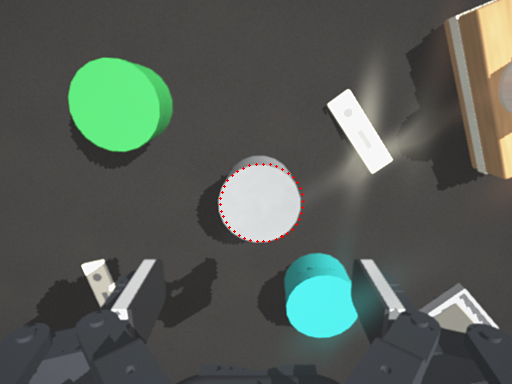

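```bash
python3 -m pendant '[{"dx":1,"dy":1,"dz":30,"ax":0,"ay":0,"az":0,"claw":85},{"dx":1,"dy":1,"dz":60,"ax":0,"ay":0,"az":0,"claw":85},{"dx":1,"dy":1,"dz":85,"ax":0,"ay":0,"az":0,"claw":85},{"dx":1,"dy":1,"dz":105,"ax":0,"ay":0,"az":0,"claw":85},{"dx":1,"dy":1,"dz":115,"ax":0,"ay":0,"az":0,"claw":80},{"dx":1,"dy":1,"dz":115,"ax":0,"ay":0,"az":0,"claw":72},{"dx":1,"dy":1,"dz":115,"ax":0,"ay":0,"az":0,"claw":66},{"dx":1,"dy":1,"dz":115,"ax":0,"ay":0,"az":0,"claw":54},{"dx":1,"dy":1,"dz":115,"ax":0,"ay":0,"az":0,"claw":54},{"dx":1,"dy":1,"dz":115,"ax":0,"ay":0,"az":0,"claw":54}]' 40
python3 -c "
from h import *
im,C=cam('side');cv2.imwrite('pics/s8.png',cv2.resize(im[160:290,170:300],None,fx=4,fy=4,interpolation=cv2.INTER_CUBIC))
"
```

```text
clock: 14.05
position: [0.4413, -0.0943, 0.0163]
tool_rot: [3.14, -0.001, 1.038]
force: [0.5, -0.1, -1.8]
grip_width: 0.0609
```

View pics/s8.png

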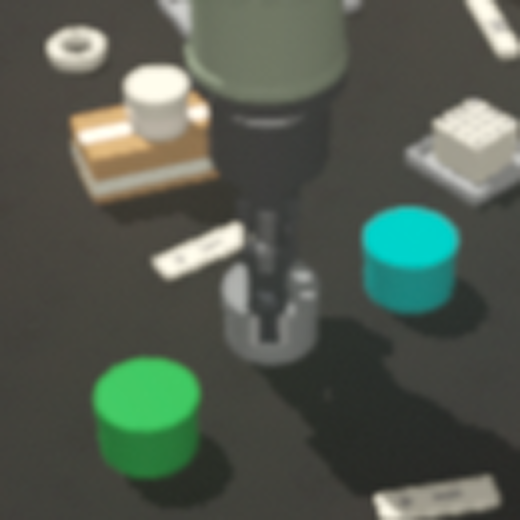

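```bash
python3 -m pendant '[{"dx":0,"dy":0,"dz":-5,"ax":0,"ay":0,"az":0,"claw":54},{"dx":0,"dy":0,"dz":-20,"ax":0,"ay":0,"az":0,"claw":54},{"dx":0,"dy":0,"dz":-45,"ax":0,"ay":0,"az":0,"claw":54},{"dx":0,"dy":0,"dz":-75,"ax":0,"ay":0,"az":0,"claw":54},{"dx":0,"dy":0,"dz":-105,"ax":0,"ay":0,"az":0,"claw":54},{"dx":0,"dy":0,"dz":-125,"ax":0,"ay":0,"az":0,"claw":54},{"dx":0,"dy":0,"dz":-125,"ax":0,"ay":0,"az":0,"claw":54}]' 40
python3 -c "
from h import *
im,C=cam('wrist');cv2.imwrite('pics/w12.png',im)
print(observe()['qpos'].round(2))
go(.492,.4225,.10,59.5)
"
```

```text
clock: 14.68
position: [0.4421, -0.0945, 0.1443]
tool_rot: [3.137, -0.003, 1.038]
force: [0.4, 0.1, -1.6]
grip_width: 0.0602
[-0.06  0.39  0.18  2.14 -0.12  0.62  1.24]
shift [ 470.8 -218.9   42.6] turn [ 0.2 -0.1  0. ]
```

View pics/w12.png

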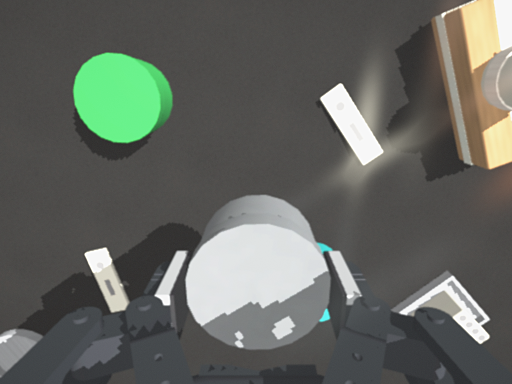

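```bash
python3 -m pendant '[{"dx":20,"dy":-9,"dz":0,"ax":0,"ay":0,"az":0,"claw":54},{"dx":50,"dy":-23,"dz":0,"ax":0,"ay":0,"az":0,"claw":54},{"dx":83,"dy":-39,"dz":0,"ax":0,"ay":0,"az":0,"claw":54},{"dx":116,"dy":-54,"dz":0,"ax":0,"ay":0,"az":0,"claw":54},{"dx":149,"dy":-69,"dz":0,"ax":0,"ay":0,"az":0,"claw":54},{"dx":182,"dy":-85,"dz":0,"ax":0,"ay":0,"az":0,"claw":54},{"dx":215,"dy":-100,"dz":0,"ax":0,"ay":0,"az":0,"claw":54},{"dx":248,"dy":-115,"dz":0,"ax":0,"ay":0,"az":0,"claw":54},{"dx":281,"dy":-131,"dz":0,"ax":0,"ay":0,"az":0,"claw":54},{"dx":310,"dy":-144,"dz":0,"ax":0,"ay":0,"az":0,"claw":54}]' 40
python3 -m pendant '[{"dx":30,"dy":-14,"dz":0,"ax":0,"ay":0,"az":0,"claw":54},{"dx":60,"dy":-28,"dz":0,"ax":0,"ay":0,"az":0,"claw":54},{"dx":90,"dy":-42,"dz":5,"ax":0,"ay":0,"az":0,"claw":54},{"dx":120,"dy":-56,"dz":15,"ax":0,"ay":0,"az":0,"claw":54},{"dx":145,"dy":-68,"dz":30,"ax":0,"ay":0,"az":0,"claw":54},{"dx":161,"dy":-75,"dz":40,"ax":0,"ay":0,"az":0,"claw":54},{"dx":161,"dy":-75,"dz":45,"ax":0,"ay":0,"az":0,"claw":54},{"dx":161,"dy":-75,"dz":45,"ax":0,"ay":0,"az":0,"claw":54}]' 40
python3 -c "
from h import *
im,C=cam('wrist')
for a in np.linspace(0,6.28,40):
  q=proj((.492+.044*np.cos(a),.4225+.044*np.sin(a),.01),C); cv2.circle(im,tuple(int(round(x)) for x in q),1,(0,0,255),-1)
cv2.imwrite('pics/w13.png',im)
go(.492,.4225,.0185,59.5)
"
```

```text
clock: 15.57
position: [0.4729, 0.2483, 0.1393]
tool_rot: [-3.141, 0.001, 1.04]
force: [0.2, -0.6, -1.6]
grip_width: 0.0601
clock: 16.23
position: [0.4896, 0.4225, 0.0926]
tool_rot: [-3.141, 0.004, 1.04]
force: [-0.9, -0.5, -2.1]
grip_width: 0.0602
shift [ 1.8  1.1 75.2] turn [-0.   0.2 -0. ]
```

View pics/w13.png

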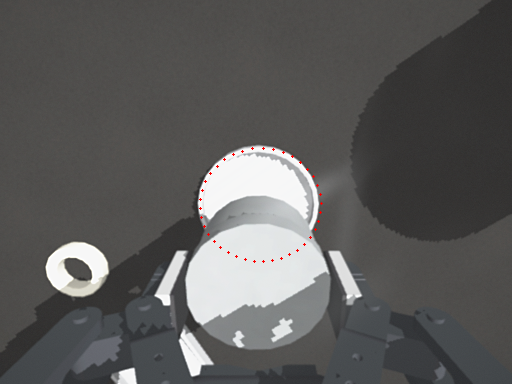

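```bash
python3 -m pendant '[{"dx":0.5,"dy":0.5,"dz":20,"ax":0,"ay":0,"az":0,"claw":54},{"dx":0.5,"dy":0.5,"dz":40,"ax":0,"ay":0,"az":0,"claw":54},{"dx":0.5,"dy":0.5,"dz":55,"ax":0,"ay":0,"az":0,"claw":54},{"dx":0.5,"dy":0.5,"dz":64,"ax":0,"ay":0,"az":0,"claw":54},{"dx":0.5,"dy":0.5,"dz":68,"ax":0,"ay":0,"az":0,"claw":54},{"dx":0.5,"dy":0.5,"dz":70,"ax":0,"ay":0,"az":0,"claw":54},{"dx":0.5,"dy":0.5,"dz":70,"ax":0,"ay":0,"az":0,"claw":54}]' 40;  python3 -m pendant '[{"dx":0,"dy":0,"dz":1,"ax":0,"ay":0,"az":0,"claw":54},{"dx":0,"dy":0,"dz":2,"ax":0,"ay":0,"az":0,"claw":54},{"dx":0,"dy":0,"dz":2,"ax":0,"ay":0,"az":0,"claw":54}]' 40
```

```text
clock: 16.87
position: [0.4919, 0.4227, 0.0257]
tool_rot: [3.141, -0.0, 1.038]
force: [-0.9, 0.1, -1.9]
grip_width: 0.0606
clock: 17.12
position: [0.4918, 0.423, 0.0237]
tool_rot: [3.141, -0.001, 1.038]
force: [-0.3, -0.8, -2.0]
grip_width: 0.0604
```

```bash
python3 -m pendant '[{"dx":0,"dy":0,"dz":1,"ax":0,"ay":0,"az":0,"claw":54},{"dx":0,"dy":0,"dz":2,"ax":0,"ay":0,"az":0,"claw":54},{"dx":0,"dy":0,"dz":3,"ax":0,"ay":0,"az":0,"claw":54},{"dx":0,"dy":0,"dz":3,"ax":0,"ay":0,"az":0,"claw":54}]' 40;  python3 -m pendant '[{"dx":0,"dy":0,"dz":1,"ax":0,"ay":0,"az":0,"claw":54},{"dx":0,"dy":0,"dz":2,"ax":0,"ay":0,"az":0,"claw":54},{"dx":0,"dy":0,"dz":2,"ax":0,"ay":0,"az":0,"claw":54}]' 40
```

```text
clock: 17.45
position: [0.4915, 0.4228, 0.0201]
tool_rot: [-3.142, 0.0, 1.038]
force: [0.1, 0.7, -2.1]
grip_width: 0.0604
clock: 17.7
position: [0.4917, 0.4229, 0.0192]
tool_rot: [-3.142, -0.0, 1.038]
force: [-4.6, -4.0, 14.7]
grip_width: 0.0605
```

```bash
python3 -m pendant '[{"dx":0,"dy":0,"dz":-0.5,"ax":0,"ay":0,"az":0,"claw":62},{"dx":0,"dy":0,"dz":-0.5,"ax":0,"ay":0,"az":0,"claw":70},{"dx":0,"dy":0,"dz":-0.5,"ax":0,"ay":0,"az":0,"claw":78},{"dx":0,"dy":0,"dz":-0.5,"ax":0,"ay":0,"az":0,"claw":78},{"dx":0,"dy":0,"dz":-10,"ax":0,"ay":0,"az":0,"claw":78},{"dx":0,"dy":0,"dz":-40,"ax":0,"ay":0,"az":0,"claw":85},{"dx":0,"dy":0,"dz":-80,"ax":0,"ay":0,"az":0,"claw":85},{"dx":0,"dy":0,"dz":-115,"ax":0,"ay":0,"az":0,"claw":85},{"dx":0,"dy":0,"dz":-120,"ax":0,"ay":0,"az":0,"claw":85}]' 30
python3 -c "
from h import *
im,C=cam('wrist');cv2.imwrite('pics/w14.png',im)
im,C=cam('top')
sub=cv2.resize(im[190:250,205:255],None,fx=10,fy=10,interpolation=cv2.INTER_CUBIC);cv2.imwrite('pics/car3.png',sub)
go(.4595,.105,.14,81)
"
```

```text
clock: 18.45
position: [0.4938, 0.4243, 0.1452]
tool_rot: [3.139, -0.008, 1.038]
force: [0.6, 0.2, -0.5]
grip_width: 0.0851
shift [-2.912e+02  1.333e+02  1.000e-01] turn [  0.1  -0.2 -21.5]
```

View pics/w14.png

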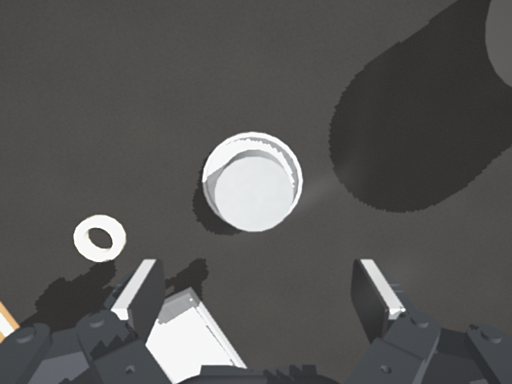

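View pics/car3.png

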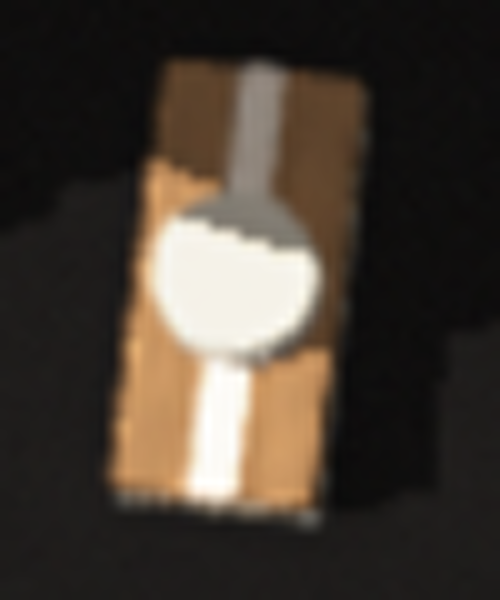

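```bash
python3 -c "
from h import *
im,C=cam('top')
f=lambda u,v:(205+(u+.5)/10-.5,190+(v+.5)/10-.5)
P=np.array([unproj(*f(*p),.04,C) for p in [(165,60),(368,80),(325,505),(112,490)]]);print(P,P.mean(0))
for a,b in [(0,1),(3,2),(0,3),(1,2)]:
    d=P[b]-P[a];print(np.linalg.norm(d),np.degrees(np.arctan2(d[1],d[0])))
print(unproj(*f(237,271),.074,C))
"
```

```text
[[0.52541074 0.12535227]
 [0.5168289  0.06881884]
 [0.39914899 0.08529278]
 [0.40615453 0.14334966]] [0.46188579 0.10570339]
0.05718108345259635 -98.63166561421424
0.058478021811388274 -96.88042910079942
0.12060659656744149 171.41804610907428
0.11882740502324975 172.0309885715532
[0.4594311  0.10481318]
```

```bash
python3 -m pendant '[{"dx":-35,"dy":16,"dz":0,"ax":0,"ay":0,"az":-3,"claw":85},{"dx":-70,"dy":32,"dz":0,"ax":0,"ay":0,"az":-6,"claw":85},{"dx":-105,"dy":48,"dz":0,"ax":0,"ay":0,"az":-9,"claw":85},{"dx":-140,"dy":64,"dz":0,"ax":0,"ay":0,"az":-12,"claw":85},{"dx":-175,"dy":80,"dz":0,"ax":0,"ay":0,"az":-15,"claw":85},{"dx":-210,"dy":96,"dz":0,"ax":0,"ay":0,"az":-18,"claw":85},{"dx":-245,"dy":112,"dz":0,"ax":0,"ay":0,"az":-21,"claw":85},{"dx":-280,"dy":128,"dz":0,"ax":0,"ay":0,"az":-22.5,"claw":85},{"dx":-291,"dy":133,"dz":0,"ax":0,"ay":0,"az":-22.5,"claw":85},{"dx":-291,"dy":133,"dz":0,"ax":0,"ay":0,"az":-22.5,"claw":85}]' 30
python3 -c "
from h import *
im,C=cam('wrist')
for a in np.linspace(0,6.28,40):
  q=proj((.4595+.022*np.cos(a),.105+.022*np.sin(a),.074),C); cv2.circle(im,tuple(int(round(x)) for x in q),1,(0,0,255),-1)
c,s=np.cos(np.radians(-8.1)),np.sin(np.radians(-8.1))
for a,b in ((.06,.028),(.06,-.028),(-.06,-.028),(-.06,.028)):
  q=proj((.462+(a*c-b*s),.1055+(a*s+b*c),.04),C); cv2.circle(im,tuple(int(round(x)) for x in q),2,(255,0,0),-1)
cv2.imwrite('pics/w15.png',im)
go(.4595,.105,.0505,82)
"
```

```text
clock: 19.43
position: [0.4576, 0.1008, 0.1377]
tool_rot: [-3.14, 0.002, 1.426]
force: [1.0, 0.1, -0.2]
grip_width: 0.085
shift [ 2.2  1.3 87.2] turn [-0.1  0.  -0.2]
```

View pics/w15.png

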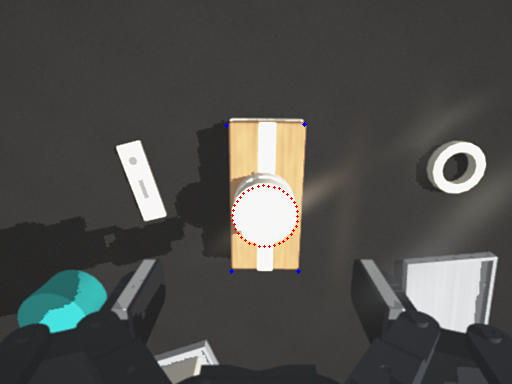

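```bash
python3 -m pendant '[{"dx":1,"dy":1,"dz":30,"ax":0,"ay":0,"az":0,"claw":80},{"dx":1,"dy":1,"dz":55,"ax":0,"ay":0,"az":0,"claw":80},{"dx":1,"dy":1,"dz":75,"ax":0,"ay":0,"az":0,"claw":75},{"dx":1,"dy":1,"dz":86,"ax":0,"ay":0,"az":0,"claw":70},{"dx":1,"dy":1,"dz":86,"ax":0,"ay":0,"az":0,"claw":60},{"dx":1,"dy":1,"dz":86,"ax":0,"ay":0,"az":0,"claw":52},{"dx":1,"dy":1,"dz":86,"ax":0,"ay":0,"az":0,"claw":46},{"dx":1,"dy":1,"dz":86,"ax":0,"ay":0,"az":0,"claw":36},{"dx":1,"dy":1,"dz":86,"ax":0,"ay":0,"az":0,"claw":36},{"dx":1,"dy":1,"dz":86,"ax":0,"ay":0,"az":0,"claw":36}]' 30
python3 -m pendant '[{"dx":0,"dy":0,"dz":-5,"ax":0,"ay":0,"az":0,"claw":36},{"dx":0,"dy":0,"dz":-20,"ax":0,"ay":0,"az":0,"claw":36},{"dx":0,"dy":0,"dz":-45,"ax":0,"ay":0,"az":0,"claw":36},{"dx":0,"dy":0,"dz":-70,"ax":0,"ay":0,"az":0,"claw":36},{"dx":0,"dy":0,"dz":-80,"ax":0,"ay":0,"az":0,"claw":36},{"dx":0,"dy":0,"dz":-80,"ax":0,"ay":0,"az":0,"claw":36}]' 30
python3 -c "
from h import *
im,C=cam('wrist')
cv2.imwrite('pics/w16.png',im)
print(observe()['qpos'].round(2))
go(.484,-.4125,.09,30)
"
```

```text
clock: 20.32
position: [0.4601, 0.1059, 0.0531]
tool_rot: [3.14, -0.001, 1.431]
force: [-0.9, 0.6, 8.3]
grip_width: 0.0425
clock: 20.82
position: [0.4608, 0.1058, 0.1347]
tool_rot: [3.138, -0.002, 1.431]
force: [0.1, 0.8, -0.7]
grip_width: 0.0423
[-0.39  0.43  0.05  2.09 -0.04  0.62  1.12]
shift [-509.8   95.7   42.9] turn [ 0.1 -0.1 52. ]
```

View pics/w16.png

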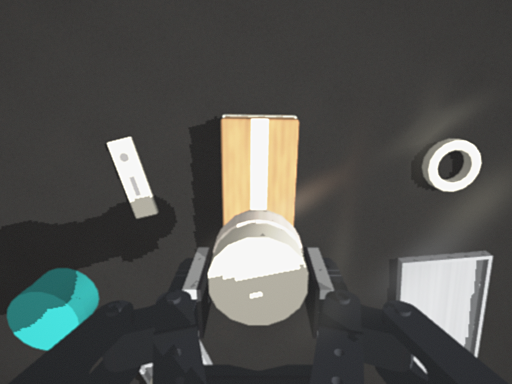

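```bash
python3 -m pendant '[{"dx":-20,"dy":4,"dz":0,"ax":0,"ay":0,"az":2,"claw":36},{"dx":-50,"dy":9,"dz":0,"ax":0,"ay":0,"az":5,"claw":36},{"dx":-85,"dy":16,"dz":0,"ax":0,"ay":0,"az":9,"claw":36},{"dx":-120,"dy":23,"dz":0,"ax":0,"ay":0,"az":13,"claw":36},{"dx":-155,"dy":29,"dz":0,"ax":0,"ay":0,"az":17,"claw":36},{"dx":-190,"dy":36,"dz":0,"ax":0,"ay":0,"az":21,"claw":36},{"dx":-225,"dy":42,"dz":0,"ax":0,"ay":0,"az":25,"claw":36},{"dx":-260,"dy":49,"dz":0,"ax":0,"ay":0,"az":29,"claw":36},{"dx":-295,"dy":55,"dz":0,"ax":0,"ay":0,"az":33,"claw":36},{"dx":-330,"dy":62,"dz":0,"ax":0,"ay":0,"az":37,"claw":36}]' 30
python3 -c "
from h import *
go(.484,-.4125,.09,30)
"
```

```text
clock: 21.7
position: [0.4741, -0.2316, 0.1311]
tool_rot: [-3.14, 0.001, 0.782]
force: [0.7, 0.6, -1.1]
grip_width: 0.0427
shift [-120.4  135.4   41. ] turn [-0.1  0.1 14.8]
```

```bash
python3 -m pendant '[{"dx":-25,"dy":28,"dz":0,"ax":0,"ay":0,"az":3,"claw":36},{"dx":-50,"dy":56,"dz":0,"ax":0,"ay":0,"az":6,"claw":36},{"dx":-75,"dy":84,"dz":10,"ax":0,"ay":0,"az":9,"claw":36},{"dx":-100,"dy":112,"dz":25,"ax":0,"ay":0,"az":12,"claw":36},{"dx":-120,"dy":134,"dz":40,"ax":0,"ay":0,"az":15,"claw":36},{"dx":-120,"dy":134,"dz":45,"ax":0,"ay":0,"az":15,"claw":36},{"dx":-120,"dy":134,"dz":45,"ax":0,"ay":0,"az":15,"claw":36}]' 30
python3 -c "
from h import *
im,C=cam('wrist')
for a in np.linspace(0,6.28,40):
  q=proj((.484+.035*np.cos(a),-.4125+.035*np.sin(a),.01),C); cv2.circle(im,tuple(int(round(x)) for x in q),1,(0,0,255),-1)
cv2.imwrite('pics/w17.png',im)
go(.484,-.4125,.016,30)
"
```

```text
clock: 22.28
position: [0.4829, -0.4103, 0.084]
tool_rot: [-3.138, 0.003, 0.521]
force: [-0.1, 0.3, -1.2]
grip_width: 0.0424
shift [-1.5  3.3 69.2] turn [-0.2  0.1 -0. ]
```

View pics/w17.png

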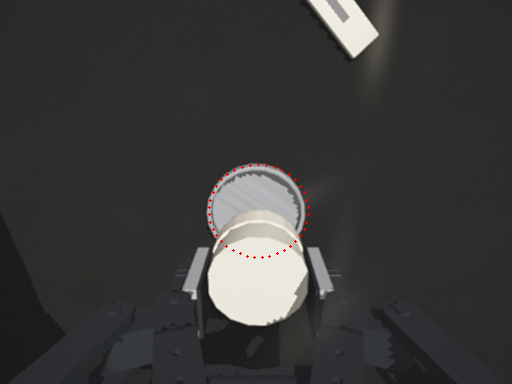

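```bash
python3 -m pendant '[{"dx":-1,"dy":2,"dz":20,"ax":0,"ay":0,"az":0,"claw":36},{"dx":-1,"dy":2,"dz":40,"ax":0,"ay":0,"az":0,"claw":36},{"dx":-1,"dy":2,"dz":54,"ax":0,"ay":0,"az":0,"claw":36},{"dx":-1,"dy":2,"dz":61,"ax":0,"ay":0,"az":0,"claw":36},{"dx":-1,"dy":2,"dz":63,"ax":0,"ay":0,"az":0,"claw":36},{"dx":-1,"dy":2,"dz":64,"ax":0,"ay":0,"az":0,"claw":36},{"dx":-1,"dy":2,"dz":64,"ax":0,"ay":0,"az":0,"claw":36}]' 30;  python3 -m pendant '[{"dx":0,"dy":0,"dz":0.7,"ax":0,"ay":0,"az":0,"claw":36},{"dx":0,"dy":0,"dz":1.5,"ax":0,"ay":0,"az":0,"claw":36},{"dx":0,"dy":0,"dz":1.5,"ax":0,"ay":0,"az":0,"claw":36}]' 30
```

```text
clock: 22.92
position: [0.4855, -0.4118, 0.024]
tool_rot: [3.141, -0.0, 0.524]
force: [-1.0, 0.6, -0.5]
grip_width: 0.0423
clock: 23.17
position: [0.4853, -0.4119, 0.0222]
tool_rot: [3.141, -0.0, 0.524]
force: [-0.2, 0.1, -1.0]
grip_width: 0.0423
```

```bash
python3 -m pendant '[{"dx":0,"dy":0,"dz":1,"ax":0,"ay":0,"az":0,"claw":36},{"dx":0,"dy":0,"dz":2,"ax":0,"ay":0,"az":0,"claw":36},{"dx":0,"dy":0,"dz":3,"ax":0,"ay":0,"az":0,"claw":36},{"dx":0,"dy":0,"dz":4,"ax":0,"ay":0,"az":0,"claw":36},{"dx":0,"dy":0,"dz":4,"ax":0,"ay":0,"az":0,"claw":36}]' 30;  python3 -m pendant '[{"dx":0,"dy":0,"dz":1,"ax":0,"ay":0,"az":0,"claw":36},{"dx":0,"dy":0,"dz":2,"ax":0,"ay":0,"az":0,"claw":36},{"dx":0,"dy":0,"dz":2,"ax":0,"ay":0,"az":0,"claw":36}]' 30;  python3 -m pendant '[{"dx":0,"dy":0,"dz":0.5,"ax":0,"ay":0,"az":0,"claw":36},{"dx":0,"dy":0,"dz":1,"ax":0,"ay":0,"az":0,"claw":36}]' 30
```

```text
clock: 23.58
position: [0.485, -0.4117, 0.0176]
tool_rot: [-3.141, 0.0, 0.523]
force: [0.3, 0.1, -1.0]
grip_width: 0.0424
clock: 23.83
position: [0.4851, -0.4118, 0.0161]
tool_rot: [3.142, -0.0, 0.523]
force: [-2.8, 2.0, 5.8]
grip_width: 0.0421
clock: 24.0
position: [0.4852, -0.4119, 0.016]
tool_rot: [3.141, -0.0, 0.523]
force: [-7.7, 8.3, 32.0]
grip_width: 0.0423
```

```bash
python3 -m pendant '[{"dx":0,"dy":0,"dz":-1.2,"ax":0,"ay":0,"az":0,"claw":36},{"dx":0,"dy":0,"dz":-1.2,"ax":0,"ay":0,"az":0,"claw":46},{"dx":0,"dy":0,"dz":-1.2,"ax":0,"ay":0,"az":0,"claw":55},{"dx":0,"dy":0,"dz":-1.2,"ax":0,"ay":0,"az":0,"claw":62},{"dx":0,"dy":0,"dz":-1.2,"ax":0,"ay":0,"az":0,"claw":62},{"dx":0,"dy":0,"dz":-10,"ax":0,"ay":0,"az":0,"claw":62},{"dx":0,"dy":0,"dz":-40,"ax":0,"ay":0,"az":0,"claw":70},{"dx":0,"dy":0,"dz":-80,"ax":0,"ay":0,"az":0,"claw":85},{"dx":0,"dy":0,"dz":-115,"ax":0,"ay":0,"az":0,"claw":85},{"dx":0,"dy":0,"dz":-120,"ax":0,"ay":0,"az":0,"claw":85}]' 30
python3 -c "
from h import *
im,C=cam('wrist');cv2.imwrite('pics/w18.png',im)
go(.462,.1055,.13,82)
"
```

```text
clock: 24.83
position: [0.4867, -0.4137, 0.1414]
tool_rot: [3.135, -0.003, 0.523]
force: [-0.3, -0.9, 0.1]
grip_width: 0.085
shift [ 237.9 -461.6    7.8] turn [  0.4   0.  -52. ]
```

View pics/w18.png

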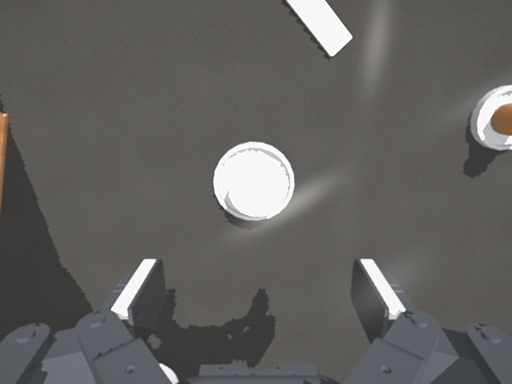

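Jar stands in its tray (around pixel 256,185). Next, the carton.

```bash
python3 -m pendant '[{"dx":18,"dy":-35,"dz":0,"ax":0,"ay":0,"az":-4,"claw":85},{"dx":36,"dy":-70,"dz":0,"ax":0,"ay":0,"az":-8,"claw":85},{"dx":54,"dy":-105,"dz":0,"ax":0,"ay":0,"az":-12,"claw":85},{"dx":72,"dy":-140,"dz":0,"ax":0,"ay":0,"az":-16,"claw":85},{"dx":90,"dy":-175,"dz":0,"ax":0,"ay":0,"az":-20,"claw":85},{"dx":108,"dy":-210,"dz":0,"ax":0,"ay":0,"az":-24,"claw":85},{"dx":126,"dy":-245,"dz":0,"ax":0,"ay":0,"az":-28,"claw":85},{"dx":144,"dy":-280,"dz":0,"ax":0,"ay":0,"az":-32,"claw":85},{"dx":162,"dy":-315,"dz":0,"ax":0,"ay":0,"az":-36,"claw":85},{"dx":180,"dy":-350,"dz":0,"ax":0,"ay":0,"az":-40,"claw":85}]' 40
python3 -c "
from h import *
go(.462,.1055,.13,82)
"
```

```text
clock: 25.72
position: [0.4653, -0.0169, 0.1349]
tool_rot: [-3.142, 0.0, 1.225]
force: [1.5, 0.0, 0.3]
grip_width: 0.0849
shift [114.  -44.6   4.9] turn [ -0.    0.  -11.8]
```

```bash
python3 -m pendant '[{"dx":35,"dy":-14,"dz":0,"ax":0,"ay":0,"az":-4,"claw":85},{"dx":70,"dy":-28,"dz":0,"ax":0,"ay":0,"az":-8,"claw":85},{"dx":100,"dy":-40,"dz":4,"ax":0,"ay":0,"az":-11.8,"claw":85},{"dx":113,"dy":-45,"dz":4,"ax":0,"ay":0,"az":-11.8,"claw":85},{"dx":113,"dy":-45,"dz":4,"ax":0,"ay":0,"az":-11.8,"claw":85},{"dx":113,"dy":-45,"dz":4,"ax":0,"ay":0,"az":-11.8,"claw":85}]' 40
python3 -c "
from h import *
im,C=cam('wrist')
c,s=np.cos(np.radians(-8)),np.sin(np.radians(-8))
for a,b in ((.06,.028),(.06,-.028),(-.06,-.028),(-.06,.028)):
  q=proj((.462+(a*c-b*s),.1055+(a*s+b*c),.04),C); cv2.circle(im,tuple(int(round(x)) for x in q),2,(255,0,0),-1)
cv2.imwrite('pics/w19.png',im)
go(.462,.1055,.012,82)
im,C=cam('side')
cv2.imwrite('pics/s9.png',im)
"
```

```text
clock: 26.22
position: [0.4621, 0.1033, 0.1307]
tool_rot: [-3.141, 0.0, 1.429]
force: [0.4, -1.5, 0.3]
grip_width: 0.0849
shift [  3.1  -0.6 118.7] turn [-0.   0.  -0.2]
```

View pics/w19.png

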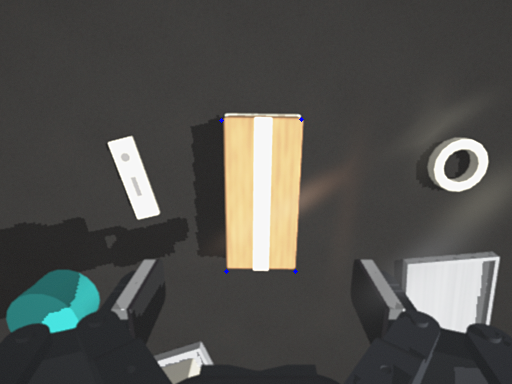

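View pics/s9.png

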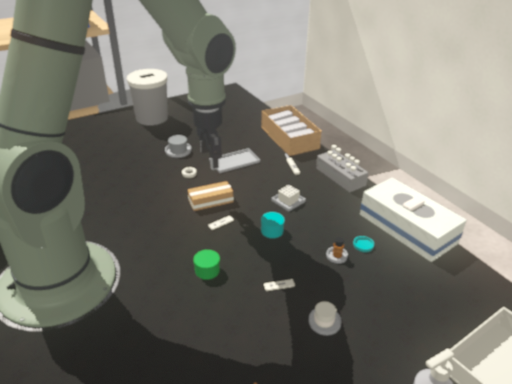

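```bash
python3 -m pendant '[{"dx":1.5,"dy":-0.5,"dz":30,"ax":0,"ay":0,"az":0,"claw":85},{"dx":1.5,"dy":-0.5,"dz":60,"ax":0,"ay":0,"az":0,"claw":85},{"dx":1.5,"dy":-0.5,"dz":85,"ax":0,"ay":0,"az":0,"claw":85},{"dx":1.5,"dy":-0.5,"dz":105,"ax":0,"ay":0,"az":0,"claw":80},{"dx":1.5,"dy":-0.5,"dz":115,"ax":0,"ay":0,"az":0,"claw":75},{"dx":1.5,"dy":-0.5,"dz":115,"ax":0,"ay":0,"az":0,"claw":68},{"dx":1.5,"dy":-0.5,"dz":115,"ax":0,"ay":0,"az":0,"claw":60},{"dx":1.5,"dy":-0.5,"dz":115,"ax":0,"ay":0,"az":0,"claw":48},{"dx":1.5,"dy":-0.5,"dz":115,"ax":0,"ay":0,"az":0,"claw":48},{"dx":1.5,"dy":-0.5,"dz":115,"ax":0,"ay":0,"az":0,"claw":48}]' 50
python3 -m pendant '[{"dx":0,"dy":0,"dz":-5,"ax":0,"ay":0,"az":0,"claw":48},{"dx":0,"dy":0,"dz":-15,"ax":0,"ay":0,"az":0,"claw":48},{"dx":0,"dy":0,"dz":-35,"ax":0,"ay":0,"az":0,"claw":48},{"dx":0,"dy":0,"dz":-60,"ax":0,"ay":0,"az":0,"claw":48},{"dx":0,"dy":0,"dz":-80,"ax":0,"ay":0,"az":0,"claw":48},{"dx":0,"dy":0,"dz":-80,"ax":0,"ay":0,"az":0,"claw":48}]' 50
python3 -c "
from h import *
im,C=cam('wrist')
cv2.imwrite('pics/w20.png',im)
print(observe()['qpos'].round(2))
go(.6275,.2655,.09,87)
"
```

```text
clock: 27.15
position: [0.4628, 0.1045, 0.0169]
tool_rot: [3.14, -0.001, 1.427]
force: [-1.2, -1.1, 10.6]
grip_width: 0.055
clock: 27.65
position: [0.4637, 0.1049, 0.0999]
tool_rot: [3.137, -0.002, 1.427]
force: [1.5, -0.5, -1.3]
grip_width: 0.0548
[-0.39  0.5   0.05  2.1  -0.05  0.54  1.13]
shift [182.5 139.7   9.1] turn [ 0.2 -0.1 -5.2]
```

View pics/w20.png

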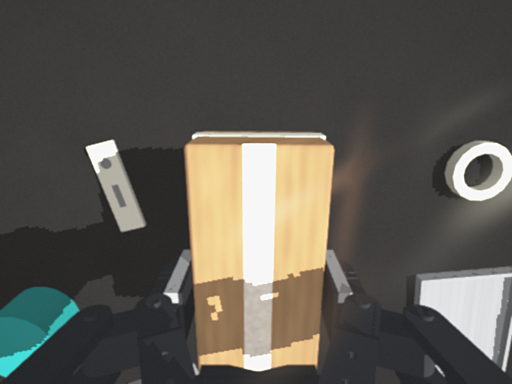

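```bash
python3 -m pendant '[{"dx":18,"dy":14,"dz":0,"ax":0,"ay":0,"az":0,"claw":48},{"dx":46,"dy":35,"dz":0,"ax":0,"ay":0,"az":-1,"claw":48},{"dx":74,"dy":57,"dz":0,"ax":0,"ay":0,"az":-2,"claw":48},{"dx":102,"dy":78,"dz":0,"ax":0,"ay":0,"az":-3,"claw":48},{"dx":130,"dy":99,"dz":0,"ax":0,"ay":0,"az":-4,"claw":48},{"dx":158,"dy":120,"dz":0,"ax":0,"ay":0,"az":-4.5,"claw":48},{"dx":176,"dy":135,"dz":0,"ax":0,"ay":0,"az":-5,"claw":48},{"dx":182,"dy":139,"dz":0,"ax":0,"ay":0,"az":-5,"claw":48},{"dx":182,"dy":139,"dz":0,"ax":0,"ay":0,"az":-5,"claw":48}]' 50
python3 - <<'E'
from h import *
im,C=cam('wrist')
c,s=np.cos(np.radians(-3)),np.sin(np.radians(-3))
for a,b in ((.073,.041),(.073,-.041),(-.073,-.041),(-.073,.041)):
  q=proj((.6275+(a*c-b*s),.2655+(a*s+b*c),.01),C); cv2.circle(im,tuple(int(round(x)) for x in q),2,(0,0,255),-1)
cv2.imwrite('pics/w21.png',im)
im=cv2.imread('pics/top0.png')
cv2.imwrite('pics/tr.png',cv2.resize(im[136:196,150:200],None,fx=10,fy=10,interpolation=cv2.INTER_CUBIC))
E
```

```text
clock: 28.45
position: [0.6257, 0.266, 0.0946]
tool_rot: [-3.141, 0.0, 1.516]
force: [-0.5, 0.3, -2.1]
grip_width: 0.0549
```

View pics/w21.png

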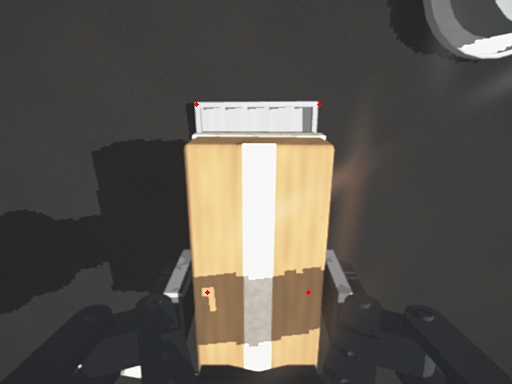

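View pics/tr.png

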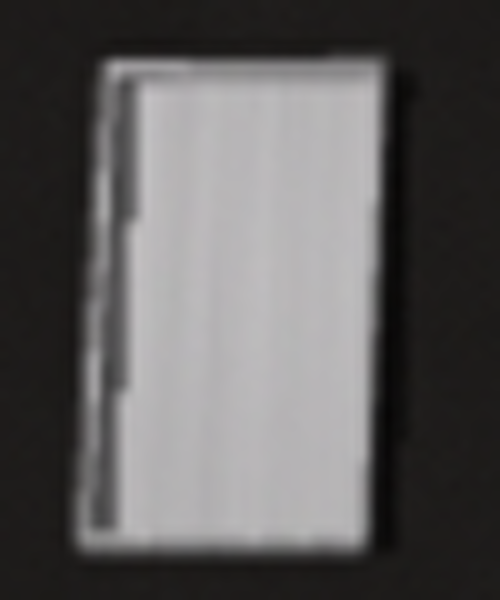

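```bash
python3 -c "
from h import *
im,C=cam('top')
f=lambda u,v:(150+(u+.5)/10-.5,136+(v+.5)/10-.5)
P=np.array([unproj(*f(*p),.01,C) for p in [(102,58),(388,57),(370,550),(78,550)]]);print(P,P.mean(0))
for a,b in [(0,1),(3,2),(3,0),(2,1)]:
    d=P[b]-P[a];print(np.linalg.norm(d),np.degrees(np.arctan2(d[1],d[0])))
t=P.mean(0); go(t[0],t[1],.021,87)
"
```

```text
[[0.70448055 0.30433953]
 [0.70042991 0.21974737]
 [0.55142098 0.22670079]
 [0.55569511 0.31075965]] [0.62800664 0.26538684]
0.08468907788822287 -92.74147763789246
0.08416745536749176 -92.91080352996505
0.14892389829548736 -2.470792978337585
0.1491710861036572 -2.6717359765075352
shift [ 1.8  3.2 74.1] turn [-0.1  0.1 -0.2]
```

```bash
python3 -m pendant '[{"dx":1,"dy":1.5,"dz":20,"ax":0,"ay":0,"az":0,"claw":48},{"dx":1,"dy":1.5,"dz":40,"ax":0,"ay":0,"az":0,"claw":48},{"dx":1,"dy":1.5,"dz":56,"ax":0,"ay":0,"az":0,"claw":48},{"dx":1,"dy":1.5,"dz":64,"ax":0,"ay":0,"az":0,"claw":48},{"dx":1,"dy":1.5,"dz":68,"ax":0,"ay":0,"az":0,"claw":48},{"dx":1,"dy":1.5,"dz":68,"ax":0,"ay":0,"az":0,"claw":48},{"dx":1,"dy":1.5,"dz":68,"ax":0,"ay":0,"az":0,"claw":48}]' 50;  python3 -m pendant '[{"dx":0,"dy":0,"dz":0.7,"ax":0,"ay":0,"az":0,"claw":48},{"dx":0,"dy":0,"dz":1.5,"ax":0,"ay":0,"az":0,"claw":48},{"dx":0,"dy":0,"dz":1.5,"ax":0,"ay":0,"az":0,"claw":48}]' 50
```

```text
clock: 29.13
position: [0.6274, 0.2655, 0.0286]
tool_rot: [3.141, -0.0, 1.515]
force: [-0.5, -0.2, -2.0]
grip_width: 0.0551
clock: 29.38
position: [0.6274, 0.2658, 0.0268]
tool_rot: [3.141, -0.0, 1.515]
force: [0.1, 0.5, -2.3]
grip_width: 0.0551
```

```bash
python3 -m pendant '[{"dx":0,"dy":0,"dz":1,"ax":0,"ay":0,"az":0,"claw":48},{"dx":0,"dy":0,"dz":2,"ax":0,"ay":0,"az":0,"claw":48},{"dx":0,"dy":0,"dz":3,"ax":0,"ay":0,"az":0,"claw":48},{"dx":0,"dy":0,"dz":4,"ax":0,"ay":0,"az":0,"claw":48},{"dx":0,"dy":0,"dz":4,"ax":0,"ay":0,"az":0,"claw":48}]' 50;  python3 -m pendant '[{"dx":0,"dy":0,"dz":0.8,"ax":0,"ay":0,"az":0,"claw":48},{"dx":0,"dy":0,"dz":1.5,"ax":0,"ay":0,"az":0,"claw":48},{"dx":0,"dy":0,"dz":1.5,"ax":0,"ay":0,"az":0,"claw":48}]' 50;python3 -m pendant '[{"dx":0,"dy":0,"dz":0.6,"ax":0,"ay":0,"az":0,"claw":48},{"dx":0,"dy":0,"dz":0.6,"ax":0,"ay":0,"az":0,"claw":48}]' 50
```

```text
clock: 29.8
position: [0.6271, 0.2656, 0.022]
tool_rot: [-3.141, 0.0, 1.515]
force: [0.5, 0.3, -2.3]
grip_width: 0.0547
clock: 30.05
position: [0.6271, 0.2656, 0.0206]
tool_rot: [-3.141, 0.0, 1.515]
force: [-0.1, -1.1, -2.6]
grip_width: 0.0547
clock: 30.22
position: [0.6272, 0.2657, 0.0201]
tool_rot: [-3.142, -0.0, 1.515]
force: [0.2, 0.3, -1.8]
grip_width: 0.0545
```

```bash
python3 -m pendant '[{"dx":0,"dy":0,"dz":0.5,"ax":0,"ay":0,"az":0,"claw":48},{"dx":0,"dy":0,"dz":0.7,"ax":0,"ay":0,"az":0,"claw":48},{"dx":0,"dy":0,"dz":0.7,"ax":0,"ay":0,"az":0,"claw":48}]' 50
python3 -c "
from h import *
im,C=cam('wrist');cv2.imwrite('pics/w22.png',im)
im,C=cam('side');cv2.imwrite('pics/s22.png',cv2.resize(im[120:200,180:290],None,fx=5,fy=5,interpolation=cv2.INTER_CUBIC))"
```

```text
clock: 30.47
position: [0.6272, 0.2657, 0.02]
tool_rot: [3.142, -0.0, 1.515]
force: [-3.3, -0.1, 6.6]
grip_width: 0.0553
```

View pics/w22.png

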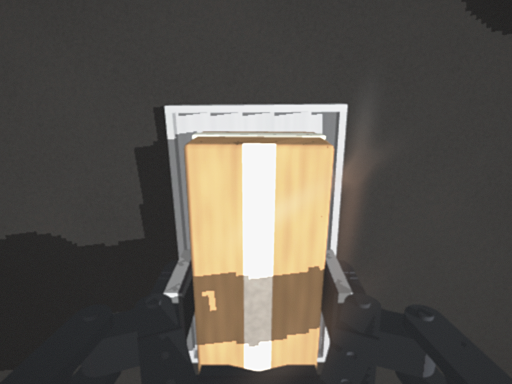

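View pics/s22.png

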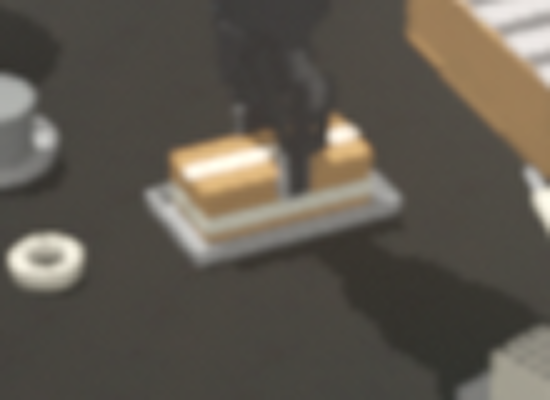

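Carton sits inside its tray (px 255,250 in the wrist view) and is in contact. Releasing.

```bash
python3 -m pendant '[{"dx":0,"dy":0,"dz":0,"ax":0,"ay":0,"az":0,"claw":56},{"dx":0,"dy":0,"dz":0,"ax":0,"ay":0,"az":0,"claw":62},{"dx":0,"dy":0,"dz":0,"ax":0,"ay":0,"az":0,"claw":72},{"dx":0,"dy":0,"dz":0,"ax":0,"ay":0,"az":0,"claw":72},{"dx":0,"dy":0,"dz":-10,"ax":0,"ay":0,"az":0,"claw":72},{"dx":0,"dy":0,"dz":-40,"ax":0,"ay":0,"az":0,"claw":85},{"dx":0,"dy":0,"dz":-80,"ax":0,"ay":0,"az":0,"claw":85},{"dx":0,"dy":0,"dz":-115,"ax":0,"ay":0,"az":0,"claw":85},{"dx":0,"dy":0,"dz":-150,"ax":0,"ay":0,"az":0,"claw":85},{"dx":0,"dy":0,"dz":-170,"ax":0,"ay":0,"az":0,"claw":85}]' 50
python3 -c "
from h import *
im,C=cam('wrist');cv2.imwrite('pics/w23.png',im)
im,C=cam('side')
c=cv2.resize(im[120:350,150:390],None,fx=2.6,fy=2.6,interpolation=cv2.INTER_CUBIC);cv2.imwrite('pics/s23.png',c)
im,C=cam('top');cv2.imwrite('pics/t23.png',cv2.resize(im[120:250,90:430],None,fx=2.35,fy=2.35,interpolation=cv2.INTER_CUBIC))"
```

```text
clock: 31.4
position: [0.6283, 0.266, 0.1947]
tool_rot: [3.137, -0.002, 1.515]
force: [-0.3, -0.2, -0.2]
grip_width: 0.0851
```

View pics/w23.png

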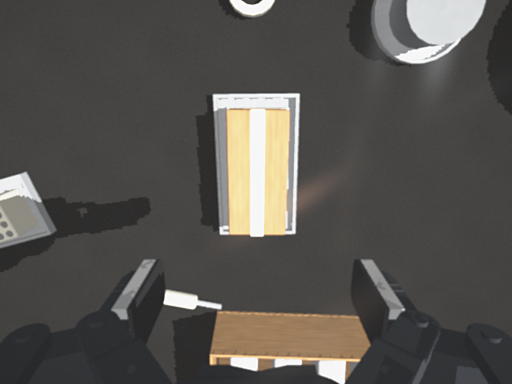

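View pics/s23.png

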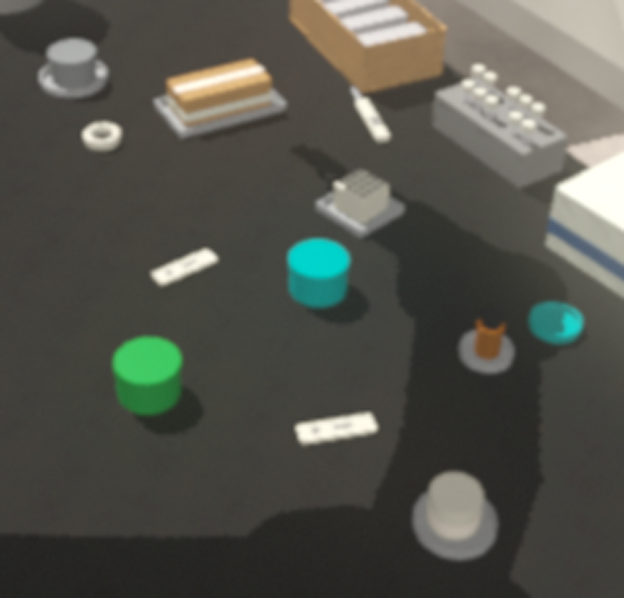

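View pics/t23.png

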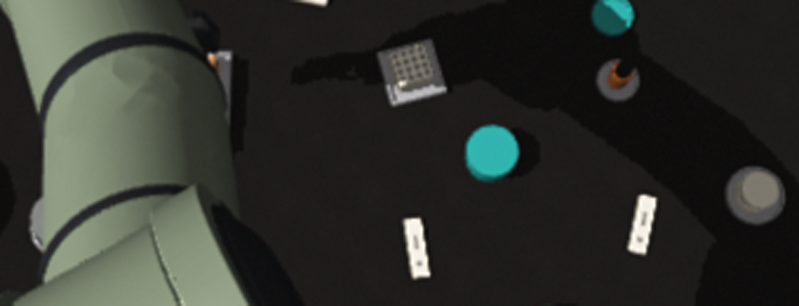

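Run:
```python
from h import *
im,C=cam('side')
B=cv2.resize(im[120:350,150:390],None,fx=2.6,fy=2.6,interpolation=cv2.INTER_CUBIC)
def d(p):
    q=proj(p,C); cv2.circle(B,tuple(int(round((a-o+.5)*2.6-.5)) for a,o in zip(q,(150,120))),1,(0,0,255),-1)
for x,y,r,h in ((.492,.4225,.031,.04),(.484,-.4125,.022,.034),(.637,-.261,.013,.036)):
    for a in np.linspace(0,6.28,50):
        d((x+r*np.cos(a),y+r*np.sin(a),.003+h))
for x,y,L,W,h,t in ((.661,-.004,.044,.044,.034,12.6),(.628,.2654,.12,.056,.04,-2.7)):
    c,s=np.cos(np.radians(t)),np.sin(np.radians(t))
    for k in np.linspace(-.5,.5,25):
        for a,b in ((k*L,W/2),(k*L,-W/2),(L/2,k*W),(-L/2,k*W)): d((x+a*c-b*s,y+a*s+b*c,.003+h))
cv2.imwrite('pics/s24.png',B)
```

```text
(no output)
```

View pics/s24.png

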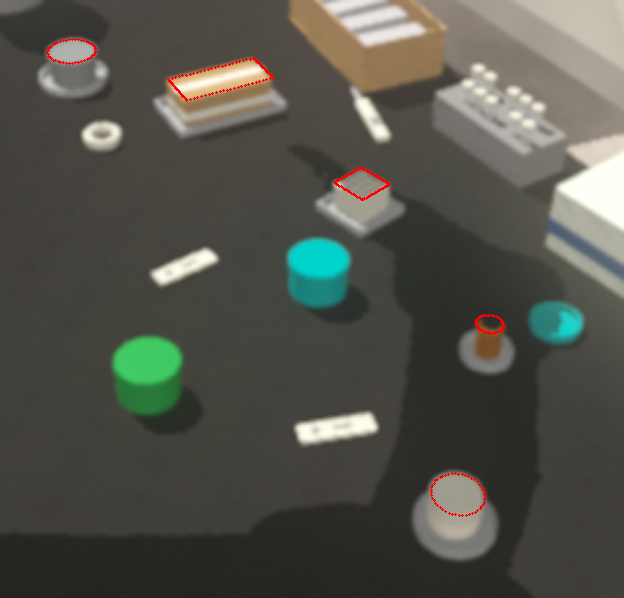

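All five tops coincide with the expected seated outlines. Handing in.

```bash
python3 -c "
from workcell import job_done,observe
s=observe();print(s['clock'],s['force']);print(job_done())"
```

```text
31.6 [-0.26547471  0.08210487 -1.35545521]
the job is handed in; nothing more can be done
None
```

I took both piles apart and set the vial, block, tin, jar and carton, in that order, each in its own tray. Then I handed the job in at about 31.6 s on the robot's clock.

- **Placing:** I lowered each thing until the wrist felt it touch the tray floor. The push was 6 to 20 N in most cases and about 33 N for a moment on the jar, after which I backed off and released it.
- **Last checks:** In the final side view, the outlines expected for each thing upright in its tray lined up with all five tops to within a few millimetres. The last wrist and side views showed everything inside the rims. The gripper was open and about 15 cm above the carton, touching nothing.
- **Not checked or uncertain:** In the last top view the arm hid the tin tray and most of the carton tray, so those two rest on the wrist and side views only. My first automatic fit of the carton tray's angle was unreliable; measuring its corners by eye gave -2.7° and I used that. The hand-in gave no verdict.

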